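# Load, lock and wind the swivel musical jewellery box

### The arm

A 7-joint arm with a two-finger parallel gripper is mounted at the origin on the work surface. World frame = base frame: x ahead of the robot, y to its left, z up, the work surface at z = 0. Lengths are in m, angles in rad, forces in N, time in s.
With the tool pointing down it reaches from about 0.425 to 0.825 m from the base axis. Payload 3.6 kg.
Tool frame: the origin (TCP) lies on the centre line of the jaws, within the pads' length; the fingertips stand 22 mm ahead of it and the grasp point (between the pads) lies 3 mm ahead of it; z points along the fingers, y is the line along which they close (so a half turn about z gives the same grasp; the last joint's range is limited). The gripper opens to 93 mm and grips with 3 to 60 N. Pads are 15 mm wide; open, the fingers measure 128 mm over their backs; the gripper's body (75 mm by 188 mm) begins 65 mm behind the grasp point.
Start: joints at [1.238, 0.615, -0.013, 1.423, 0.008, 1.103, -0.04], TCP at [0.196, -0.62, 0.241] pointing down, gripper open.
Joint ranges: [-3.12, 3.12], [-0.3, 2.06], [-1.34, 1.32], [0.26, 2.42], [-1.36, 4.5], [0.01, 1.98], [-2.84, 2.84]. Speed limits (rad/s): [2.79, 2.79, 3.14, 3.14, 3.14, 3.14, 3.14].

### API

Orientations are given as a unit quaternion [w, x, y, z].
In Python, from rig import bot gives the robot as it stands.
- The arm moves only by the tool jog_arm, never from a script. Its argument "increments" is a list of rows, each a list of 7 numbers: the shift along the tool's x, y, z in mm, then the turn, a rotation vector about the tool's x, y, z in rad, then the finger opening in mm, from 0 to 93. A call has 1 to 12 rows; each row is the pose to reach, as a shift and turn from the pose commanded when the call began, along the tool's axes at that moment; what a row does not reach only later rows make up. A row lasts 1/12 s, in which the tool goes at most 41.7 mm and 7.16 degrees, less where a joint would pass 70% of its speed; a pose out of reach is approached as far as the arm can. A call with a gripper value outside its range is refused whole. The fingers move at their own pace and stop on an object; the grip force is fixed at half the most. Time passes only in rows, so rows that repeat a pose let the fingers close. It gives the time, the measured TCP pose, the force, the opening and the grip force at its end, in the units of the state.
- bot.read_state(): the state, without advancing time (a new reading comes with each control period).
- bot.get_image(name): name is "scene" or "side" or "wrist"; returns the picture (480x640x3 uint8, red, green, blue); there is no depth.
- bot.camera_params(name): a dict with "fx", "fy", "cx", "cy" (pixels), "k1" (the pictures are not rectified: a ray, as slopes to the right and down, at radius r is drawn at 1 + k1 r^2 times it, then the intrinsics apply), "world_to_cam" (4x4, takes a point from world to camera coordinates). Camera axes: x right, y up, looking along -z (the intrinsics and any distortion apply to the point x, -y, -z); pixel columns grow to the right and rows downward; lengths in m; the calibration is good to about 2 mm. A picture is of the moment at which its call begins: read the wrist's pose just before it. camera_params takes no time and is no camera call; for the wrist camera it gives the pose at the moment of the call.
- bot.hand_in(): hands the job in; it is judged then, once.
The state is a dict: "t": time; "q": joint angles; "dq": joint speeds; "joint_efforts": joint torques, N m; "eef_pos": TCP position; "ee_rot": TCP orientation; "contact_force": force on the tool from outside, world axes, zero at the start; "moment": the same for the moment, N m; "gripper_width": finger opening in m; "grasp_force": force on a finger pad.
Only numpy, scipy, OpenCV 4.12 (cv2) and the standard library are available. Lean on these libraries where they do the work, as an engineer would, in place of code of your own. Each camera call takes 0.05 s, during which the arm holds its last target. There are 200 camera calls.

### The job

Get the stall's musical jewellery box ready: put every hair clip and belt buckle that is out into the box, set its lid on, slide the lid lock fully shut, and then give the lid's grip a firm upward tug to make sure that the lock holds. Only then turn the box fully upside down with its crank, wind the key in its underside clockwise to its stop, a part turn at a time, and turn the box back fully upright, still locked with the jewellery inside. Leave the candlestick, the cup and the picture frame alone.

Things in the scene. Friction and masses are not known exactly. Their poses are not given: they have to be found in the camera images.
- stand: fixed dark wood stand: base 130 (x) x 300 (y) x 12 mm and two upright posts, tops 155 mm up, carrying the musical jewellery box on a level axle along the stand's y axis, 140 mm above the table over the stand's origin. Origin on the table; the posts are centred at y = -144 and +106 mm, the crank is at the +y end
- box (a joint): turn of the box about the axle, rad: 0 = upright, open side up; 3.14 = upside down, key up; stops at both. Turned by the crank; stiff (0.7 N m friction, 10 N at the crank handle), so it stays where it is left
- box_in (a point): centre of the box's inner floor (17 mm from the axle, below it when upright); z points out of the box's mouth, x and y along the box, equal to the stand's x and y while upright. Inside 120 (x) x 170 (y) mm, walls 6 mm thick, rim 42 mm above this floor
- box_axle (a point): point on the axle at the middle of the box, fixed 140 mm above the table; the axes turn with the box. The underside of the box is 23 mm from it
- crank_handle (a point): middle of the crank's free-spinning wooden handle, a 16 mm round bar 60 mm long parallel to the axle (box y), at 70 mm radius; 156 mm from the box's middle along +y. With the box upright it is on the robot's side (stand -x) level with the axle; turning the box upside down takes it up, over the top and down to the far side (stand +x)
- latch (a joint): travel of the lid lock, m: 0 = open, 0.030 = fully shut. The lock is a dark steel U-frame round the mouth of the box that slides along the box's +y (towards the crank) to shut; about 2 N friction
- latch_handle (a point): middle of the lock's upright steel handle tab, 36 (box x) x 10 (box y) x 26 mm (z), at the end of the U-frame away from the crank; with the box upright it stands 57 mm above the axle (197 mm above the table). Its x, y, z are the box's
- latch_tabs: the four steel tabs (14 x 20 x 8 mm) inside the lock's frame; when the lock is open the lid's ears pass down between them, shut they stand 2 mm above the ears and stop the lid lifting; they and the frame reach 61 mm above the box floor (box_in). Origin on the axle when open; it slides with the lock
- lid: loose wooden lid, 0.2 kg: plate 128 (x) x 178 (y) x 8 mm with a plug 112 x 162 x 5 mm below it that drops into the mouth of the box with 4 mm play all round, four brass ears at y = -50 and +50 mm reaching to x = +-76 mm. Origin at the centre of the plug's underside, z up; it fits either way round. Seated, its origin is 37 mm above box_in and its axes are parallel to the box's
- lid_knob (a point): middle of the lid's bar grip, 18 (x) x 60 (y) x 40 mm (z, from 13 to 53 mm above the lid’s origin); this point is 38 mm above the origin
- key (a joint): winding of the brass key in the underside of the box, rad: starts at 0 to 0.9, at the stop 4.2 = fully wound. It winds clockwise as seen facing the underside, that is clockwise from above when the box is upside down; the spring grows to 0.05 N m plus 0.06 N m friction; it stays where it is left
- key_grip (a point): middle of the key's flat wing, 52 mm long (this point's x) x 8 mm thick (y) x 28 mm along the key's axis (z), 51 mm from the axle, on the side opposite to the mouth (191 mm above the table when the box is upside down); the wing begins 14 mm out from the underside
- mat: fixed blue fabric mat, 130 (x) x 220 (y) x 4 mm, on which the jewellery starts; origin at the centre of its underside
- clip1: hair clip, dark wood bar 72 x 22 x 16 mm (x, y, z) with a copper wire and brass beads along its top, about 40 g; origin at the centre of its underside, x along its length, z up. None when absent. Starts lying on the mat; may be knocked elsewhere on the table
- clip2: hair clip, dark wood bar 72 x 22 x 16 mm (x, y, z) with a copper wire and brass beads along its top, about 40 g; origin at the centre of its underside, x along its length, z up. None when absent. Starts lying on the mat; may be knocked elsewhere on the table
- buckle1: copper belt buckle, plain bar 64 x 26 x 14 mm (x, y, z) with a round blue stone on top, about 60 g; origin at the centre of its underside, x along its length, z up. None when absent. Starts lying on the mat; may be knocked elsewhere on the table
- buckle2: copper belt buckle, plain bar 64 x 26 x 14 mm (x, y, z) with a round blue stone on top, about 60 g; origin at the centre of its underside, x along its length, z up. None when absent. Starts lying on the mat; may be knocked elsewhere on the table
- candlestick: loose blue ceramic candlestick, 72 mm wide, 115 mm tall; bystander; origin at the centre of its foot
- cup: loose clear plastic cup, 80 mm wide, 90 mm tall; bystander; origin at the centre of its foot
- frame: loose standing brass picture frame 150 mm wide, 131 mm tall; bystander; origin at its foot
Not all that is in view belongs to the job. Leave any purple look-alike of the buckle2 alone.

How it is judged:
On the way, in this order (a step that is already met when the one before it is completed fails the run):
1. every piece of jewellery present lies inside the upright box (x of clip1 in the frame of box_in between -0.062 and 0.062 m and y of clip1 in the frame of box_in between -0.087 and 0.087 m and z of clip1 in the frame of box_in between -0.012 and 0.046 m and x of clip2 in the frame of box_in between -0.062 and 0.062 m and y of clip2 in the frame of box_in between -0.087 and 0.087 m and z of clip2 in the frame of box_in between -0.012 and 0.046 m and x of buckle1 in the frame of box_in between -0.062 and 0.062 m and y of buckle1 in the frame of box_in between -0.087 and 0.087 m and z of buckle1 in the frame of box_in between -0.012 and 0.046 m and x of buckle2 in the frame of box_in between -0.062 and 0.062 m and y of buckle2 in the frame of box_in between -0.087 and 0.087 m and z of buckle2 in the frame of box_in between -0.012 and 0.046 m and value of joint box below 0.15 rad), for 0.3 s.
2. the lid sits on the upright box with the jewellery inside and its lock is slid shut (all of step 1 and x of lid in the frame of box_in between -0.009 and 0.009 m and y of lid in the frame of box_in between -0.009 and 0.009 m and z of lid in the frame of box_in between 0.032 and 0.044 m and value of joint latch above 0.024 m), for 0.3 s.
3. the lid is tugged upwards by its grip against the shut lock (more than 4 N on the lock's tabs) while the box is still upright (contact force between lid and latch_tabs above 4 N and contact force between the fingers and lid above 1 N and value of joint latch above 0.024 m and value of joint box below 0.15 rad), for 0.2 s.
4. the box is turned upside down, still shut, jewellery inside (x of clip1 in the frame of box_in between -0.062 and 0.062 m and y of clip1 in the frame of box_in between -0.087 and 0.087 m and z of clip1 in the frame of box_in between -0.012 and 0.046 m and x of clip2 in the frame of box_in between -0.062 and 0.062 m and y of clip2 in the frame of box_in between -0.087 and 0.087 m and z of clip2 in the frame of box_in between -0.012 and 0.046 m and x of buckle1 in the frame of box_in between -0.062 and 0.062 m and y of buckle1 in the frame of box_in between -0.087 and 0.087 m and z of buckle1 in the frame of box_in between -0.012 and 0.046 m and x of buckle2 in the frame of box_in between -0.062 and 0.062 m and y of buckle2 in the frame of box_in between -0.087 and 0.087 m and z of buckle2 in the frame of box_in between -0.012 and 0.046 m and x of lid in the frame of box_in between -0.009 and 0.009 m and y of lid in the frame of box_in between -0.009 and 0.009 m and z of lid in the frame of box_in between 0.032 and 0.044 m and value of joint latch above 0.024 m and value of joint box above 2.98 rad), for 0.3 s.
5. the key is fully wound with the box upside down (value of joint key above 3.95 rad and value of joint box above 2.9 rad), for 0.2 s.
At the end, for the whole second after the job is handed in: All present jewellery is inside the box, the lid seated (within 9 mm) and its lock shut (beyond 24 mm), the box upright (within 0.15 rad) and at rest, the key wound beyond 3.9 rad (all of step 2 and value of joint key above 3.9 rad and linear speed of each of clip1, clip2, buckle1, buckle2, lid below 0.03 m/s and velocity of joint box between -0.05 and 0.05 rad/s); the robot touches nothing.
It fails at once if the candlestick moved more than 40 mm or toppled (distance of candlestick from where it was at the start of the episode above 0.04 m or angle between candlestick's own z axis and vertical above 0.6 rad).
It fails at once if the cup moved more than 40 mm or toppled (distance of cup from where it was at the start of the episode above 0.04 m or angle between cup's own z axis and vertical above 0.6 rad).
It fails at once if the frame moved more than 40 mm or toppled (distance of frame from where it was at the start of the episode above 0.04 m or angle between frame's own z axis and vertical above 0.6 rad).
It fails at once if the box is turned more than 0.6 rad with the lid lock not slid shut (value of joint box above 0.6 rad and value of joint latch below 0.018 m).
Of clip1, clip2, buckle1, buckle2 only 2 to 4 are there at a start; the rules pass over those that are not, and their reading is None.
At some moment in a run one of clip1, clip2, buckle1, buckle2, lid may be knocked a few centimetres aside while the robot is not near it.
It also fails if it takes over 210 s, if anything falls off the work surface, if the arm or the gripper's body presses on something with over 40 N, if the wrist force passes 120 N, or if a joint passes its speed limit or range.

## Working session

There is one attempt and no reset: what is moved stays moved. The work goes in short steps, Python scripts to look and compute and a tool call to move; the robot and the scene stay as the last step left them, time stands still between calls to the robot, and variables do not carry over. Pictures are saved under pics/ and viewed, at most 14 in all, crops included, and the job is handed in when it is done.

Besides the shell and the picture viewer there is one more tool, called by a JSON object that holds its "method" and its "body". jog_arm: Moves the arm, as the interface text tells. Its arguments: {"type":"object","properties":{"increments":{"type":"array","items":{"type":"array","items":{"type":"number"}}}},"required":["increments"]}

```bash
mkdir -p pics; ls
cat > h.py <<'E'
import numpy as np, cv2
from rig import bot
from scipy.spatial.transform import Rotation as R
def snap(n,f):
    P=bot.camera_params(n); im=bot.get_image(n); cv2.imwrite('pics/'+f,im[:,:,::-1]); return P,im
def ray(P,u,v):
    x=(u-P['cx'])/P['fx'];y=(v-P['cy'])/P['fy'];rd=np.hypot(x,y);r=rd
    for _ in range(20): r=rd/(1+P['k1']*r*r)
    s=r/rd if rd>0 else 1
    T=np.array(P['world_to_cam']);d=T[:3,:3].T@np.array([x*s,-y*s,-1]);c=-T[:3,:3].T@T[:3,3]
    return c,d
def onz(P,u,v,z):
    c,d=ray(P,u,v); return c+d*(z-c[2])/d[2]
def proj(P,p):
    T=np.array(P['world_to_cam']);q=T[:3,:3]@np.array(p)+T[:3,3];x=q[0]/-q[2];y=-q[1]/-q[2];f=1+P['k1']*(x*x+y*y)
    return np.array([P['fx']*x*f+P['cx'],P['fy']*y*f+P['cy']])
def st():
    s=bot.read_state(); q=s['ee_rot']; Rm=R.from_quat([q[1],q[2],q[3],q[0]])
    return s,np.array(s['eef_pos']),Rm
E
python3 - <<'E'
from h import *
s,p,Rm=st(); print(s['t'],p,Rm.as_matrix().round(3),s['gripper_width'])
for n in('scene','side','wrist'):
    P,im=snap(n,n+'0.png'); T=np.array(P['world_to_cam']); print(n,P['fx'],P['k1'],(-T[:3,:3].T@T[:3,3]).round(3))
E
```

```text
pics
0.0 [ 0.19606868 -0.61894741  0.23950127] [[ 0.953  0.302 -0.001]
 [ 0.302 -0.953  0.002]
 [-0.    -0.003 -1.   ]] 0.09293899714271157
scene 470.3747107119121 -0.03705243344459753 [ 0.818 -0.558  0.97 ]
side 611.4490622621078 -0.19435927026548835 [-0.063 -0.659  1.134]
wrist 364.89809758733537 -0.01292282472542257 [ 0.263 -0.597  0.384]
```

View pics/scene0.png

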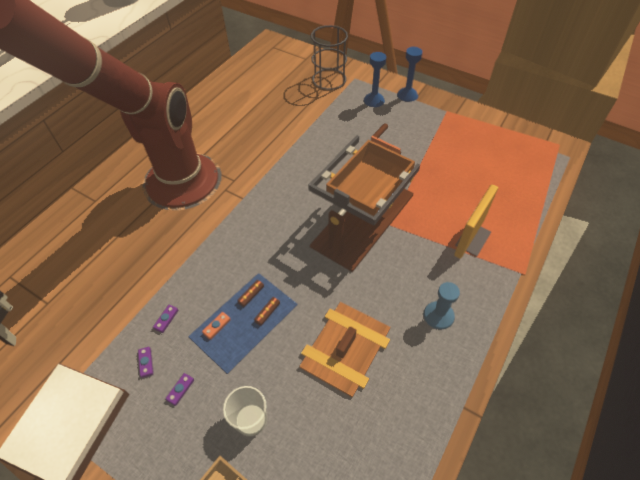

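View pics/side0.png

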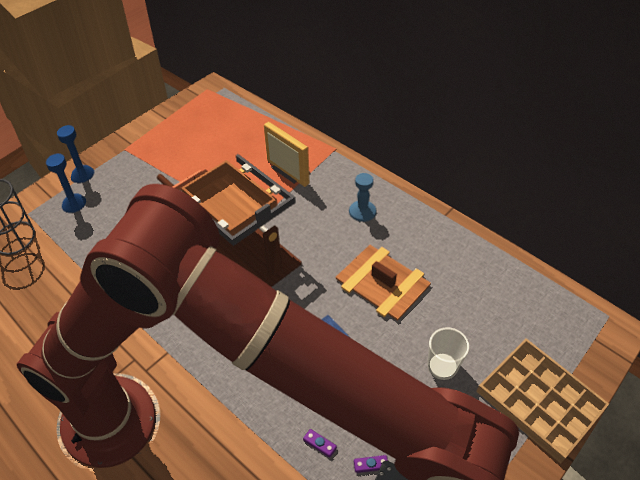

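The scene shows two dark clips on the mat at (250,292) and (267,311), and a copper buckle at (216,325). The lid is at (345,347) and the box at (370,180). Three purple bars at (165,318), (145,361) and (180,389) lie off the mat, so they are decoys. I'll check with one enlarged crop.

Run:
```python
from h import *
im=cv2.imread('pics/scene0.png')
a=cv2.resize(im[260:400,130:400],None,fx=2.9,fy=2.9,interpolation=cv2.INTER_CUBIC)[:,:780]
b=cv2.resize(im[110:280,290:450],None,fx=3.5,fy=3.5,interpolation=cv2.INTER_CUBIC)
cv2.imwrite('pics/ca.png',a);cv2.imwrite('pics/cb.png',b)
P=bot.camera_params('scene')
hsv=cv2.cvtColor(im,cv2.COLOR_BGR2HSV)
# pieces on mat: not blue within mat hull
m=cv2.inRange(hsv,(100,80,30),(125,255,160)); 
n,l,s,c=cv2.connectedComponentsWithStats(m)
for i in range(1,n):
    if s[i,4]>300: print('blue',s[i],c[i])
h=cv2.convexHull(np.argwhere(l==max([i for i in range(1,n) if 180<c[i][0]<300 and 260<c[i][1]<370],key=lambda i:s[i,4]))[:,::-1].astype(np.int32))
mk=np.zeros(m.shape,np.uint8);cv2.fillConvexPoly(mk,h,255)
r=cv2.minAreaRect(h);print('mat',[onz(P,*q,.004).round(3) for q in cv2.boxPoints(r)])
mk=cv2.bitwise_and(mk,cv2.bitwise_not(m));mk=cv2.morphologyEx(mk,cv2.MORPH_OPEN,np.ones((3,3)))
cs,_=cv2.findContours(mk,0,1)
for k in cs:
    if cv2.contourArea(k)>60:
        q=cv2.boxPoints(cv2.minAreaRect(k)); w=np.array([onz(P,*x,.016)for x in q]);print(cv2.contourArea(k),q.mean(0),w.mean(0).round(3),np.linalg.norm(w[1]-w[0]).round(3),np.linalg.norm(w[2]-w[1]).round(3))
```

```text
mat [array([ 0.405, -0.311,  0.004]), array([ 0.411, -0.308,  0.004]), array([ 0.414, -0.312,  0.004]), array([ 0.408, -0.315,  0.004])]
```

View pics/ca.png

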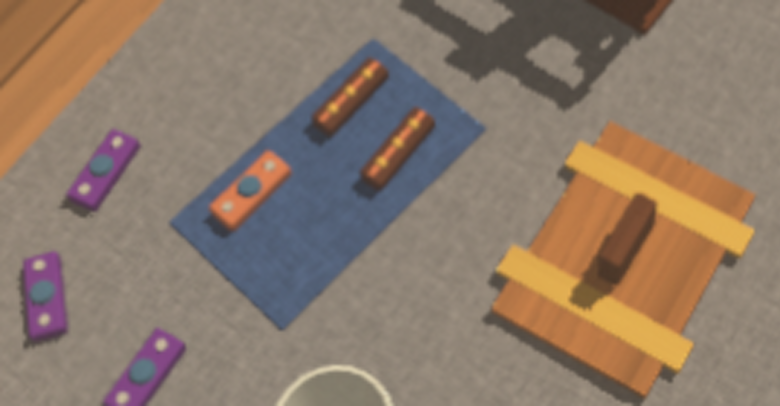

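View pics/cb.png

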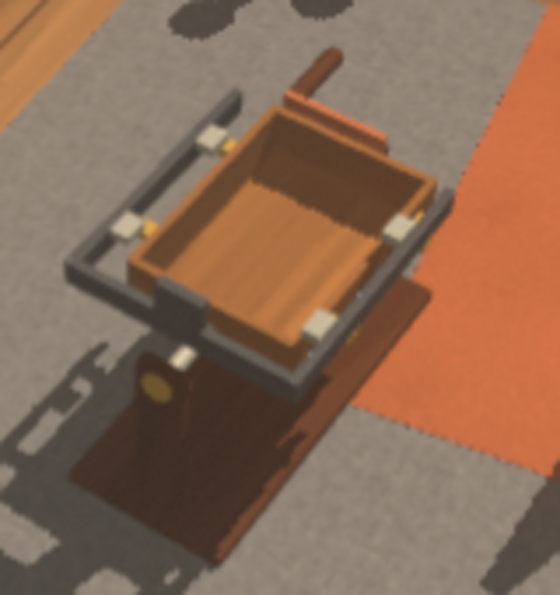

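The crop confirms that the two brown clips and the copper buckle with the blue stone are on the mat, and that the three purple ones are decoys. The box's lock is open and its tabs are visible. Next I'll turn these pixels into positions.

Run:
```python
from h import *
P=bot.camera_params('scene')
A=lambda u,v:(130+u/2.9-.33,260+v/2.9-.33)
B=lambda u,v:(290+u/3.5-.36,110+v/3.5-.36)
def show(n,f,pts,z):
    w=np.array([onz(P,*f(*q),z) for q in pts]);print(n,w[:,:2].round(3).tolist(),'c',w.mean(0)[:2].round(4),'edges',np.linalg.norm(w-np.roll(w,-1,0),axis=1).round(3),'ang',np.degrees(np.arctan2(*(w-np.roll(w,-1,0))[:,1::-1].T)).round(1))
show('mat',A,[(374,40),(485,128),(282,328),(172,222)],.004)
show('clipA',A,[(318,122),(376,63)],.02);show('clipB',A,[(368,176),(427,110)],.02);show('buckle',A,[(219,219),(280,162)],.018)
show('lid',A,[(608,122),(755,195),(645,395),(492,310)],.013)
show('knob',A,[(612,252),(648,200)],.053)
show('box',B,[(278,108),(437,183),(300,360),(130,262)],.165)
show('stand',B,[(432,293),(218,562),(72,475)],.012)
show('tabs',B,[(212,137),(403,228),(322,323),(127,225)],.184)
show('handletab',B,[(157,282),(206,300)],.21)
show('crank',B,[(335,55),(295,98)],.15)
```

```text
mat [[0.367, -0.14], [0.491, -0.16], [0.454, -0.374], [0.33, -0.352]] c [ 0.4104 -0.2565] edges [0.126 0.217 0.126 0.216] ang [170.4  80.2 -10.1 -99.8]
clipA [[0.381, -0.23], [0.389, -0.163]] c [ 0.3847 -0.1969] edges [0.068 0.068] ang [-96.4  83.6]
clipB [[0.442, -0.248], [0.448, -0.177]] c [ 0.4452 -0.2126] edges [0.071 0.071] ang [-95.  85.]
buckle [[0.366, -0.335], [0.376, -0.273]] c [ 0.371  -0.3038] edges [0.062 0.062] ang [-99.2  80.8]
lid [[0.574, -0.11], [0.702, -0.106], [0.705, -0.282], [0.58, -0.286]] c [ 0.6403 -0.1958] edges [0.128 0.176 0.126 0.176] ang [-178.3   91.1    1.6  -88.2]
knob [[0.64, -0.217], [0.642, -0.168]] c [ 0.6406 -0.1927] edges [0.048 0.048] ang [-92.6  87.4]
box [[0.449, 0.245], [0.577, 0.236], [0.569, 0.05], [0.435, 0.066]] c [0.5077 0.1491] edges [0.128 0.186 0.135 0.18 ] ang [175.8  87.6  -6.6 -94.4]
stand [[0.578, 0.277], [0.557, -0.02], [0.432, -0.01]] c [0.5225 0.082 ] edges [0.298 0.125 0.322] ang [  85.9   -4.5 -117. ]
tabs [[0.433, 0.178], [0.581, 0.168], [0.573, 0.069], [0.426, 0.078]] c [0.5032 0.1231] edges [0.149 0.099 0.148 0.1  ] ang [176.4  85.3  -3.4 -94.1]
handletab [[0.479, 0.025], [0.512, 0.028]] c [0.4958 0.0267] edges [0.033 0.033] ang [-175.1    4.9]
crank [[0.452, 0.332], [0.448, 0.275]] c [0.4497 0.3037] edges [0.057 0.057] ang [ 86.3 -93.7]
```

```bash
cat >> h.py <<'E'
def plan(p,yaw,quiet=0):
    """shift (mm) and turn (rad) in tool axes to reach TCP p with tool x at world yaw deg, pointing down"""
    s,p0,R0=st(); a=np.radians(yaw); x=np.array([np.cos(a),np.sin(a),0]);z=np.array([0,0,-1.]);G=R.from_matrix(np.column_stack([x,np.cross(z,x),z]))
    d=R0.inv().apply(np.array(p)-p0)*1000; r=(R0.inv()*G).as_rotvec()
    print('plan',d.round(1),r.round(3),'rows>=',int(max(np.linalg.norm(d)/41.7,np.degrees(np.linalg.norm(r))/7.16))+1)
E
python3 - <<'E'
from h import *
plan([.41,-.27,.24],85)
E
```

```text
plan [ 3.093e+02 -2.682e+02  3.000e-01] [-2.000e-03 -1.000e-03 -1.177e+00] rows>= 10
```

{"method": "jog_arm", "body": {"increments": [[309, -268, 0, 0, 0, -1.177, 50], [309, -268, 0, 0, 0, -1.177, 50], [309, -268, 0, 0, 0, -1.177, 50], [309, -268, 0, 0, 0, -1.177, 50], [309, -268, 0, 0, 0, -1.177, 50], [309, -268, 0, 0, 0, -1.177, 50], [309, -268, 0, 0, 0, -1.177, 50], [309, -268, 0, 0, 0, -1.177, 50], [309, -268, 0, 0, 0, -1.177, 50], [309, -268, 0, 0, 0, -1.177, 50], [309, -268, 0, 0, 0, -1.177, 50], [309, -268, 0, 0, 0, -1.177, 50]]}}

```text
t: 1.15
eef_pos: [0.411, -0.2687, 0.2407]
ee_rot: [-0.0, 0.735, 0.678, 0.0]
contact_force: [-1.1, -0.6, 0.2]
gripper_width: 0.0501
grasp_force: 0.0
```

```bash
cat >> h.py <<'E'
def loc(P,im,sel):
    """bars on blue mat in wrist view"""
    hsv=cv2.cvtColor(im,cv2.COLOR_RGB2HSV); m=cv2.morphologyEx(cv2.inRange(hsv,*sel),cv2.MORPH_CLOSE,np.ones((9,9)))
    m=cv2.morphologyEx(m,cv2.MORPH_OPEN,np.ones((5,5)))
    for k in cv2.findContours(m,0,1)[0]:
        if cv2.contourArea(k)<400: continue
        q=cv2.boxPoints(cv2.minAreaRect(k)); w=np.array([onz(P,*x,.018)for x in q]); e=w-np.roll(w,-1,0);L=np.linalg.norm(e,axis=1);j=L.argmax()
        print('bar px',q.mean(0).round(),'c',w.mean(0).round(4),'size',L[:2].round(3),'ang',np.degrees(np.arctan2(e[j,1],e[j,0])).round(1))
E
python3 - <<'E'
from h import *
s,p,Rm=st();print(s['t'],p,Rm.as_matrix()[:,0].round(3))
P,im=snap('wrist','w1.png'); loc(P,im,((0,90,40),(25,255,255)))
E
```

```text
1.15 [ 0.41097058 -0.26865802  0.24073842] [0.082 0.997 0.001]
bar px [400. 434.] c [ 0.481 -0.54   0.018] size [0.574 0.055] ang -4.2
bar px [ 38. 416.] c [ 0.0464 -0.4794  0.018 ] size [0.016 0.1  ] ang -94.8
bar px [452. 365.] c [ 0.5419 -0.4485  0.018 ] size [0.029 0.101] ang 94.5
bar px [199. 364.] c [ 0.2522 -0.4244  0.018 ] size [0.102 0.029] ang -104.9
bar px [290. 253.] c [ 0.3702 -0.3003  0.018 ] size [0.066 0.025] ang -98.1
bar px [356. 162.] c [ 0.4456 -0.2135  0.018 ] size [0.07 0.02] ang 87.0
bar px [296. 149.] c [ 0.3871 -0.1958  0.018 ] size [0.02 0.07] ang -96.2
bar px [556. 121.] c [ 0.641  -0.1953  0.018 ] size [0.187 0.151] ang 97.5
bar px [ 38. 168.] c [ 0.1275 -0.21    0.018 ] size [0.128 0.326] ang -95.4
```

View pics/w1.png

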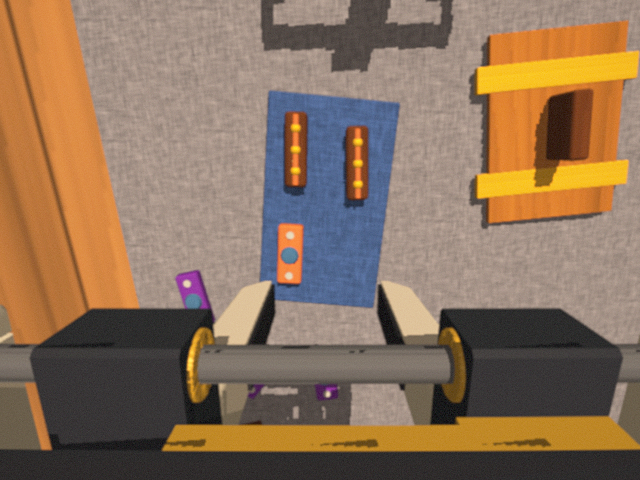

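The wrist view agrees with the scene to within 2 mm: clips at (296,149) and (356,162), buckle at (290,253), lid at (556,121). I'll grasp the right-hand clip first.

{"method": "jog_arm", "body": {"increments": [[58, 30, 0, 0, 0, -0.015, 50], [58, 30, 0, 0, 0, -0.015, 50], [58, 30, 40, 0, 0, -0.015, 50], [58, 30, 80, 0, 0, -0.015, 50], [58, 30, 120, 0, 0, -0.015, 50], [58, 30, 160, 0, 0, -0.015, 50], [58, 30, 190, 0, 0, -0.015, 50], [58, 30, 205, 0, 0, -0.015, 50], [58, 30, 212, 0, 0, -0.015, 50], [58, 30, 212, 0, 0, -0.015, 50], [58, 30, 212, 0, 0, -0.015, 15], [58, 30, 212, 0, 0, -0.015, 15]]}}

```text
t: 2.2
eef_pos: [0.445, -0.2171, 0.0292]
ee_rot: [0.001, 0.733, 0.68, -0.0]
contact_force: [1.5, -0.6, 0.4]
gripper_width: 0.0413
grasp_force: 0.0
```

{"method": "jog_arm", "body": {"increments": [[0, 0, 0, 0, 0, 0, 10], [0, 0, 0, 0, 0, 0, 10], [0, 0, 0, 0, 0, 0, 10], [0, 0, 0, 0, 0, 0, 10], [0, 0, -40, 0, 0, 0, 10], [0, 0, -80, 0, 0, 0, 10], [0, 0, -120, 0, 0, 0, 10], [0, 0, -160, 0, 0, 0, 10], [0, 0, -200, 0, 0, 0, 10], [0, 0, -215, 0, 0, 0, 10], [0, 0, -215, 0, 0, 0, 10], [0, 0, -215, 0, 0, 0, 10]]}}

```text
t: 3.2
eef_pos: [0.4446, -0.2157, 0.2439]
ee_rot: [0.0, 0.732, 0.681, -0.0]
contact_force: [-0.3, 0.7, -1.9]
gripper_width: 0.0216
grasp_force: 30.0
```

```bash
cat >> h.py <<'E'
YB=-4.0; BC=np.array([.5065,.149])
def box(x,y,z):
    a=np.radians(YB); return [BC[0]+np.cos(a)*x-np.sin(a)*y, BC[1]+np.sin(a)*x+np.cos(a)*y, z]
E
python3 - <<'E'
from h import *
s,p,Rm=st();print(s['gripper_width'],p)
P=bot.camera_params('scene')
# check box centre: stand corners -> predicted
for q in [(65,.150),(65,-150),(-65,-150)]: pass
print(box(.065,.150-.019,0),box(.065,-.169,0),box(-.065,-.169,0))
plan(box(.024,-.042,.25),86); plan(box(-.024,-.042,.25),86)
E
```

```text
0.021617977089176024 [ 0.44456841 -0.21566562  0.24389179]
[np.float64(0.5804797613273689), np.float64(0.27514671979066885), 0] [np.float64(0.5595528192041314), np.float64(-0.024122495287278473), 0] [np.float64(0.42986949267035424), np.float64(-0.015054153700542167), 0]
plan [326.2  59.6  -6.3] [ 0.001  0.001 -0.002] rows>= 8
plan [326.1  11.6  -6.3] [ 0.001  0.001 -0.002] rows>= 8
```

{"method": "jog_arm", "body": {"increments": [[326, 60, -6, 0, 0, 0, 10], [326, 60, -6, 0, 0, 0, 10], [326, 60, -6, 0, 0, 0, 10], [326, 60, -6, 0, 0, 0, 10], [326, 60, -6, 0, 0, 0, 10], [326, 60, -6, 0, 0, 0, 10], [326, 60, -6, 0, 0, 0, 10], [326, 60, -6, 0, 0, 0, 10], [326, 60, -6, 0, 0, 0, 10], [326, 60, -6, 0, 0, 0, 10]]}}

```text
t: 4.03
eef_pos: [0.5266, 0.1083, 0.247]
ee_rot: [-0.002, 0.73, 0.684, -0.002]
contact_force: [-1.0, -0.2, -0.8]
gripper_width: 0.0216
grasp_force: 30.0
```

Run:
```python
from h import *
s,p,Rm=st();print(s['gripper_width'],p)
P,im=snap('wrist','w2.png')
print(proj(P,box(0,0,.123)),[proj(P,box(x,y,.165)).round() for x,y in((-.06,.085),(.06,.085),(.06,-.085),(-.06,-.085))])
plan(box(.024,-.042,.152),86)
```

```text
0.021610976684846028 [0.52660421 0.10833094 0.24702908]
[296.21088422 194.15382434] [array([182.,  52.]), array([394.,  53.]), array([381., 327.]), array([205., 325.])]
plan [ 0.2  1.3 95.1] [-0.005  0.002  0.   ] rows>= 3
```

View pics/w2.png

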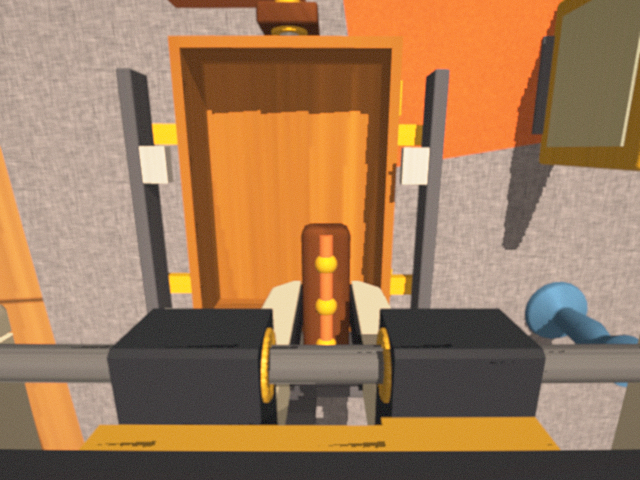

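The picture shows the rim's inner corners at (184,50) and (391,49), against predictions of (182,52) and (394,53). The box model is good to about 2 mm. Lowering and releasing the clip.

{"method": "jog_arm", "body": {"increments": [[0, 1, 30, 0, 0, 0, 10], [0, 1, 60, 0, 0, 0, 10], [0, 1, 85, 0, 0, 0, 10], [0, 1, 93, 0, 0, 0, 10], [0, 1, 93, 0, 0, 0, 10], [0, 1, 93, 0, 0, 0, 33], [0, 1, 93, 0, 0, 0, 33], [0, 1, 60, 0, 0, 0, 33], [0, 1, 30, 0, 0, 0, 33], [0, 1, 0, 0, 0, 0, 33], [0, 1, 0, 0, 0, 0, 45], [0, 1, 0, 0, 0, 0, 45]]}}

```text
t: 5.08
eef_pos: [0.5307, 0.1057, 0.2532]
ee_rot: [0.002, 0.732, 0.681, 0.003]
contact_force: [0.0, 0.0, -0.2]
gripper_width: 0.0418
grasp_force: 0.0
```

```bash
sed -i 's/BC=np.array(\[.5065,.149\])/BC=np.array([.5065,.1505])/' h.py
python3 - <<'E'
from h import *
s,p,Rm=st();print(s['gripper_width'],p,Rm.as_matrix()[:,0])
plan([.3865,-.2,.24],85)
E
```

```text
0.041778646067509875 [0.53073549 0.10567882 0.25324669] [0.07226545 0.99738351 0.00195777]
plan [-315.3 -121.9   11.7] [ 0.008 -0.002  0.015] rows>= 9
```

{"method": "jog_arm", "body": {"increments": [[-315, -122, 10, 0, 0, 0, 50], [-315, -122, 10, 0, 0, 0, 50], [-315, -122, 10, 0, 0, 0, 50], [-315, -122, 10, 0, 0, 0, 50], [-315, -122, 10, 0, 0, 0, 50], [-315, -122, 10, 0, 0, 0, 50], [-315, -122, 10, 0, 0, 0, 50], [-315, -122, 10, 0, 0, 0, 50], [-315, -122, 10, 0, 0, 0, 50], [-315, -122, 10, 0, 0, 0, 50], [-315, -122, 10, 0, 0, 0, 50]]}}

```text
t: 6.0
eef_pos: [0.3847, -0.1998, 0.2395]
ee_rot: [-0.0, 0.732, 0.681, 0.0]
contact_force: [0.6, -0.4, -0.3]
gripper_width: 0.0503
grasp_force: 0.0
```

Run:
```python
from h import *
P,im=snap('wrist','w3.png'); loc(P,im,((0,90,40),(25,255,255)))
plan([.3865,-.197,.028],85)
```

```text
bar px [400. 434.] c [ 0.4571 -0.4691  0.018 ] size [0.572 0.054] ang -3.7
bar px [ 37. 416.] c [ 0.0221 -0.4132  0.018 ] size [0.018 0.1  ] ang -94.5
bar px [453. 365.] c [ 0.5172 -0.3774  0.018 ] size [0.028 0.101] ang 96.1
bar px [199. 365.] c [ 0.2278 -0.3568  0.018 ] size [0.101 0.029] ang -104.4
bar px [319. 311.] c [ 0.37   -0.2993  0.018 ] size [0.067 0.026] ang 83.2
bar px [328. 216.] c [ 0.3867 -0.1951  0.018 ] size [0.07 0.02] ang 84.8
bar px [568. 193.] c [ 0.6309 -0.1939  0.018 ] size [0.136 0.191] ang 98.2
bar px [430.   7.] c [ 0.491  -0.0126  0.018 ] size [0.126 0.011] ang -3.8
bar px [ 52. 165.] c [ 0.1157 -0.1427  0.018 ] size [0.147 0.326] ang -96.3
plan [  1.8   0.9 211.7] [ 0.    -0.001  0.017] rows>= 6
```

{"method": "jog_arm", "body": {"increments": [[4, 2, 40, 0, 0, 0.017, 50], [4, 2, 80, 0, 0, 0.017, 50], [4, 2, 120, 0, 0, 0.017, 50], [4, 2, 160, 0, 0, 0.017, 50], [4, 2, 190, 0, 0, 0.017, 50], [4, 2, 205, 0, 0, 0.017, 50], [4, 2, 211, 0, 0, 0.017, 50], [4, 2, 211, 0, 0, 0.017, 50], [4, 2, 211, 0, 0, 0.017, 10], [4, 2, 211, 0, 0, 0.017, 10], [4, 2, 211, 0, 0, 0.017, 10], [4, 2, 211, 0, 0, 0.017, 10]]}}

```text
t: 7.05
eef_pos: [0.3878, -0.1966, 0.0295]
ee_rot: [0.001, 0.738, 0.675, 0.001]
contact_force: [-0.0, -0.2, -0.9]
gripper_width: 0.0281
grasp_force: 0.0
```

{"method": "jog_arm", "body": {"increments": [[0, 0, 0, 0, 0, 0, 10], [0, 0, 0, 0, 0, 0, 10], [0, 0, -40, 0, 0, 0, 10], [0, 0, -80, 0, 0, 0, 10], [0, 0, -120, 0, 0, 0, 10], [0, 0, -160, 0, 0, 0, 10], [0, 0, -200, 0, 0, 0, 10], [0, 0, -222, 0, 0, 0, 10], [0, 0, -222, 0, 0, 0, 10], [0, 0, -222, 0, 0, 0, 10], [0, 0, -222, 0, 0, 0, 10]]}}

```text
t: 7.97
eef_pos: [0.3859, -0.1963, 0.2496]
ee_rot: [-0.001, 0.738, 0.675, -0.001]
contact_force: [-0.6, 0.5, -0.7]
gripper_width: 0.0214
grasp_force: 30.0
```

Run:
```python
from h import *
plan(box(-.024,.036,.25),86)
```

```text
plan [ 3.917e+02  6.450e+01 -3.000e-01] [-0.003 -0.001 -0.02 ] rows>= 10
```

{"method": "jog_arm", "body": {"increments": [[392, 64, 0, 0, 0, -0.02, 10], [392, 64, 0, 0, 0, -0.02, 10], [392, 64, 0, 0, 0, -0.02, 10], [392, 64, 0, 0, 0, -0.02, 10], [392, 64, 0, 0, 0, -0.02, 10], [392, 64, 0, 0, 0, -0.02, 10], [392, 64, 0, 0, 0, -0.02, 10], [392, 64, 0, 0, 0, -0.02, 10], [392, 64, 0, 0, 0, -0.02, 10], [392, 64, 0, 0, 0, -0.02, 10], [392, 64, 0, 0, 0, -0.02, 10], [392, 64, 0, 0, 0, -0.02, 10]]}}

```text
t: 8.97
eef_pos: [0.4843, 0.1892, 0.2483]
ee_rot: [-0.001, 0.73, 0.684, -0.002]
contact_force: [0.4, -0.9, -0.4]
gripper_width: 0.0216
grasp_force: 30.0
```

Run:
```python
from h import *
plan(box(-.024,.036,.153),86)
```

```text
plan [-0.9  1.3 95.3] [-0.005  0.002  0.005] rows>= 3
```

{"method": "jog_arm", "body": {"increments": [[0, 1, 30, 0, 0, 0, 10], [0, 1, 60, 0, 0, 0, 10], [0, 1, 85, 0, 0, 0, 10], [0, 1, 94, 0, 0, 0, 10], [0, 1, 94, 0, 0, 0, 10], [0, 1, 94, 0, 0, 0, 33], [0, 1, 94, 0, 0, 0, 33], [0, 1, 60, 0, 0, 0, 33], [0, 1, 30, 0, 0, 0, 33], [0, 1, 0, 0, 0, 0, 33], [0, 1, 0, 0, 0, 0, 45], [0, 1, 0, 0, 0, 0, 45]]}}

```text
t: 9.97
eef_pos: [0.488, 0.189, 0.2539]
ee_rot: [0.002, 0.731, 0.682, 0.003]
contact_force: [0.4, -0.7, -0.3]
gripper_width: 0.0418
grasp_force: 0.0
```

Run:
```python
from h import *
plan([.3705,-.304,.24],83)
```

```text
plan [-500.   -83.1   12. ] [ 0.007 -0.003  0.053] rows>= 13
```

{"method": "jog_arm", "body": {"increments": [[-498, -83, 10, 0, 0, 0.053, 55], [-498, -83, 10, 0, 0, 0.053, 55], [-498, -83, 10, 0, 0, 0.053, 55], [-498, -83, 10, 0, 0, 0.053, 55], [-498, -83, 10, 0, 0, 0.053, 55], [-498, -83, 10, 0, 0, 0.053, 55], [-498, -83, 10, 0, 0, 0.053, 55], [-498, -83, 10, 0, 0, 0.053, 55], [-498, -83, 10, 0, 0, 0.053, 55], [-498, -83, 10, 0, 0, 0.053, 55], [-498, -83, 10, 0, 0, 0.053, 55], [-498, -83, 10, 0, 0, 0.053, 55]]}}

```text
t: 10.97
eef_pos: [0.3691, -0.2997, 0.2404]
ee_rot: [-0.0, 0.749, 0.663, -0.0]
contact_force: [1.0, -0.2, -0.7]
gripper_width: 0.055
grasp_force: 0.0
```

{"method": "jog_arm", "body": {"increments": [[0, 0, 0, 0, 0, 0, 55], [0, 0, 0, 0, 0, 0, 55]]}}

```text
t: 11.13
eef_pos: [0.3688, -0.3004, 0.2398]
ee_rot: [-0.001, 0.751, 0.66, -0.0]
contact_force: [-0.5, 0.8, -0.8]
gripper_width: 0.055
grasp_force: 0.0
```

Run:
```python
from h import *
P,im=snap('wrist','w4.png'); loc(P,im,((0,90,40),(25,255,255)))
plan([.3705,-.302,.027],83)
```

```text
bar px [408. 426.] c [ 0.4355 -0.5622  0.018 ] size [0.546 0.079] ang -7.5
bar px [465. 364.] c [ 0.5043 -0.4865  0.018 ] size [0.031 0.102] ang 93.4
bar px [187. 364.] c [ 0.189  -0.4465  0.018 ] size [0.102 0.032] ang -108.2
bar px [288. 199.] c [ 0.3332 -0.2735  0.018 ] size [0.026 0.064] ang -99.3
bar px [576.  89.] c [ 0.6179 -0.2094  0.018 ] size [0.113 0.161] ang 94.6
bar px [ 57. 162.] c [ 0.1081 -0.225   0.018 ] size [0.164 0.318] ang -97.9
plan [ -4.    1.4 213. ] [-0.001 -0.001 -0.002] rows>= 6
```

The buckle has been knocked aside, to (0.333,-0.274), and is still in reach at a radius of 0.431.

Run:
```python
from h import *
plan([.333,-.274,.027],81)
```

```text
plan [ 19.1 -39.2 213.1] [-0.001 -0.001  0.033] rows>= 6
```

View pics/w4.png

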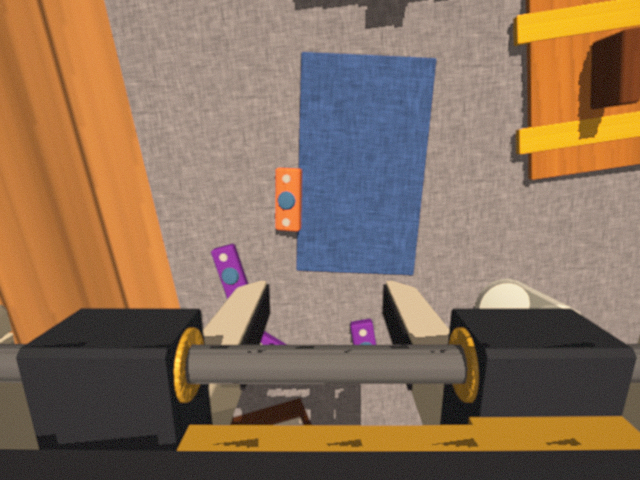

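The copper buckle, at (288,199), now lies by the mat's left edge. The nearest purple decoy is at (229,272), clear of the fingers.

{"method": "jog_arm", "body": {"increments": [[19, -39, 0, 0, 0, 0.033, 55], [19, -39, 40, 0, 0, 0.033, 55], [19, -39, 80, 0, 0, 0.033, 55], [19, -39, 120, 0, 0, 0.033, 55], [19, -39, 160, 0, 0, 0.033, 55], [19, -39, 190, 0, 0, 0.033, 55], [19, -39, 205, 0, 0, 0.033, 55], [19, -39, 212, 0, 0, 0.033, 55], [19, -39, 212, 0, 0, 0.033, 55], [19, -39, 212, 0, 0, 0.033, 10], [19, -39, 212, 0, 0, 0.033, 10], [19, -39, 212, 0, 0, 0.033, 10]]}}

```text
t: 12.18
eef_pos: [0.3351, -0.2747, 0.03]
ee_rot: [0.001, 0.76, 0.65, 0.0]
contact_force: [0.9, -0.7, 1.1]
gripper_width: 0.0396
grasp_force: 0.0
```

{"method": "jog_arm", "body": {"increments": [[0, 0, 0, 0, 0, 0, 10], [0, 0, 0, 0, 0, 0, 10], [0, 0, 0, 0, 0, 0, 10], [0, 0, -40, 0, 0, 0, 10], [0, 0, -80, 0, 0, 0, 10], [0, 0, -120, 0, 0, 0, 10], [0, 0, -160, 0, 0, 0, 10], [0, 0, -200, 0, 0, 0, 10], [0, 0, -222, 0, 0, 0, 10], [0, 0, -222, 0, 0, 0, 10], [0, 0, -222, 0, 0, 0, 10]]}}

```text
t: 13.1
eef_pos: [0.3343, -0.2747, 0.2516]
ee_rot: [0.001, 0.76, 0.65, -0.0]
contact_force: [-0.2, 0.7, -0.5]
gripper_width: 0.0263
grasp_force: 29.1
```

Run:
```python
from h import *
plan(box(-.024,-.042,.25),86)
```

```text
plan [402.9  83.9   1. ] [ 0.002  0.002 -0.086] rows>= 10
```

{"method": "jog_arm", "body": {"increments": [[403, 86, 0, 0, 0, -0.086, 10], [403, 86, 0, 0, 0, -0.086, 10], [403, 86, 0, 0, 0, -0.086, 10], [403, 86, 0, 0, 0, -0.086, 10], [403, 86, 0, 0, 0, -0.086, 10], [403, 86, 0, 0, 0, -0.086, 10], [403, 86, 0, 0, 0, -0.086, 10], [403, 86, 0, 0, 0, -0.086, 10], [403, 86, 0, 0, 0, -0.086, 10], [403, 86, 0, 0, 0, -0.086, 10], [403, 86, 0, 0, 0, -0.086, 10], [403, 86, 0, 0, 0, -0.086, 10]]}}

```text
t: 14.1
eef_pos: [0.4803, 0.1128, 0.2485]
ee_rot: [-0.002, 0.729, 0.684, -0.002]
contact_force: [-0.2, -1.1, -0.7]
gripper_width: 0.0267
grasp_force: 29.1
```

Run:
```python
from h import *
plan(box(-.0215,-.042,.156),86)
```

```text
plan [-2.6  2.5 92.5] [-0.005 -0.     0.007] rows>= 3
```

{"method": "jog_arm", "body": {"increments": [[-2, 2, 30, 0, 0, 0.007, 10], [-2, 2, 60, 0, 0, 0.007, 10], [-2, 2, 85, 0, 0, 0.007, 10], [-2, 2, 92, 0, 0, 0.007, 10], [-2, 2, 92, 0, 0, 0.007, 10], [-2, 2, 92, 0, 0, 0.007, 34], [-2, 2, 92, 0, 0, 0.007, 34], [-2, 2, 60, 0, 0, 0.007, 34], [-2, 2, 30, 0, 0, 0.007, 34], [-2, 2, 0, 0, 0, 0.007, 34], [-2, 2, 0, 0, 0, 0.007, 45], [-2, 2, 0, 0, 0, 0.007, 45]]}}

```text
t: 15.1
eef_pos: [0.4848, 0.1089, 0.2538]
ee_rot: [0.002, 0.734, 0.68, 0.003]
contact_force: [-0.5, 0.3, -1.0]
gripper_width: 0.0424
grasp_force: 0.0
```

Run:
```python
from h import *
P,im=snap('wrist','w5.png')
P2,im2=snap('scene','s5.png')
o=np.vstack([cv2.resize(im2[90:280,270:470],(600,570))])
cv2.imwrite('pics/c5.png',np.hstack([o[:,:,::-1]]))
plan([.64,-.196,.25],87)
```

```text
plan [-291.1  179.7    1.3] [ 0.001  0.    -0.024] rows>= 9
```

View pics/w5.png

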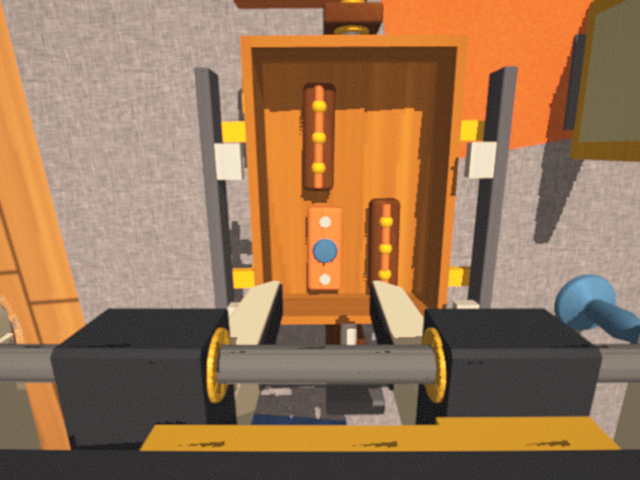

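All three pieces lie in the box: clips at (319,137) and (385,240), buckle at (325,250). Next is the lid.

{"method": "jog_arm", "body": {"increments": [[-288, 178, 0, 0, 0, -0.1, 60], [-288, 178, 0, 0, 0, -0.1, 60], [-288, 178, 0, 0, 0, -0.1, 60], [-288, 178, 0, 0, 0, -0.1, 60], [-288, 178, 0, 0, 0, -0.1, 60], [-288, 178, 0, 0, 0, -0.1, 60], [-288, 178, 0, 0, 0, -0.1, 60], [-288, 178, 0, 0, 0, -0.1, 60], [-288, 178, 0, 0, 0, -0.1, 60], [-288, 178, 0, 0, 0, -0.1, 60], [-288, 178, 0, 0, 0, -0.1, 60], [-288, 178, 0, 0, 0, -0.1, 60]]}}

```text
t: 16.2
eef_pos: [0.6384, -0.1895, 0.2503]
ee_rot: [-0.001, 0.697, 0.717, 0.0]
contact_force: [0.1, -0.5, 0.7]
gripper_width: 0.0601
grasp_force: 0.0
```

Run:
```python
from h import *
s,p,Rm=st();print(p,Rm.as_matrix()[:,0].round(3))
P,im=snap('wrist','w6.png')
print(proj(P,[.6403,-.1958,.053]).round(),[proj(P,[.6403+dx,-.1958+dy,.013]).round() for dx,dy in((-.064,.089),(.064,.089))])
```

```text
[ 0.63839228 -0.18947541  0.25027613] [-0.028  1.     0.002]
[328. 233.] [array([267., 136.]), array([394., 140.])]
```

View pics/w6.png

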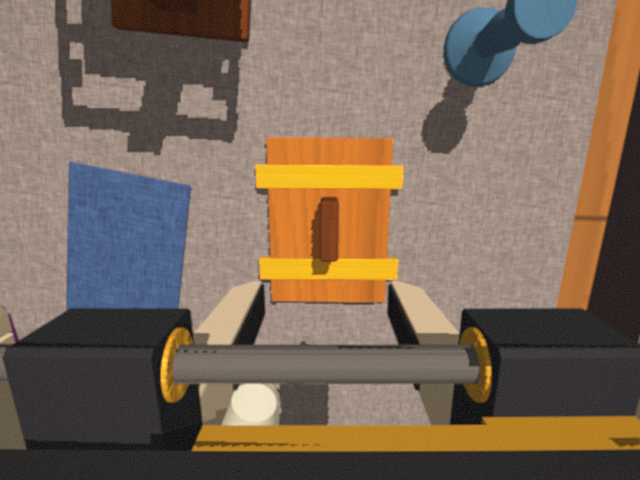

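The lid is square to the tool, with corners at (267,138) and (391,138) and the grip at (329,230), within 2 px of prediction. Grasping the grip.

Run:
```python
from h import *
P=bot.camera_params('wrist')
w=np.array([onz(P,*q,.013) for q in((267,138),(391,138),(386,302),(271,302))]);print(w.round(3),w.mean(0))
k=np.array([onz(P,*q,.053) for q in((324,198),(338,198),(336,261),(321,261))]);print(k.mean(0))
plan([w.mean(0)[0],w.mean(0)[1],.041],91.6)
```

```text
[[ 0.577 -0.109  0.013]
 [ 0.701 -0.105  0.013]
 [ 0.709 -0.283  0.013]
 [ 0.579 -0.287  0.013]] [ 0.64154397 -0.19575065  0.013     ]
[ 0.64210642 -0.19296851  0.053     ]
plan [ -6.8   3.  209.7] [-0.001 -0.002  0.   ] rows>= 6
```

{"method": "jog_arm", "body": {"increments": [[-6, 3, 40, 0, 0, 0, 60], [-6, 3, 80, 0, 0, 0, 60], [-6, 3, 120, 0, 0, 0, 60], [-6, 3, 160, 0, 0, 0, 60], [-6, 3, 190, 0, 0, 0, 60], [-6, 3, 205, 0, 0, 0, 60], [-6, 3, 209, 0, 0, 0, 60], [-6, 3, 209, 0, 0, 0, 60], [-6, 3, 209, 0, 0, 0, 5], [-6, 3, 209, 0, 0, 0, 5], [-6, 3, 209, 0, 0, 0, 5], [-6, 3, 209, 0, 0, 0, 5]]}}

```text
t: 17.25
eef_pos: [0.6429, -0.1983, 0.0434]
ee_rot: [0.001, 0.699, 0.716, 0.001]
contact_force: [-0.3, -0.8, 0.6]
gripper_width: 0.0381
grasp_force: 0.0
```

{"method": "jog_arm", "body": {"increments": [[0, 0, 0, 0, 0, 0, 5], [0, 0, 0, 0, 0, 0, 5], [0, 0, 0, 0, 0, 0, 5], [0, 0, 0, 0, 0, 0, 5]]}}

```text
t: 17.58
eef_pos: [0.642, -0.1984, 0.042]
ee_rot: [-0.0, 0.699, 0.715, -0.0]
contact_force: [-0.9, 0.1, 1.1]
gripper_width: 0.0181
grasp_force: 30.0
```

{"method": "jog_arm", "body": {"increments": [[0, 0, -30, 0, 0, 0, 5], [0, 0, -60, 0, 0, 0, 5], [0, 0, -100, 0, 0, 0, 5], [0, 0, -140, 0, 0, 0, 5], [0, 0, -180, 0, 0, 0, 5], [0, 0, -220, 0, 0, 0, 5], [0, 0, -240, 0, 0, 0, 5], [0, 0, -240, 0, 0, 0, 5], [0, 0, -240, 0, 0, 0, 5]]}}

```text
t: 18.33
eef_pos: [0.6421, -0.1982, 0.282]
ee_rot: [0.0, 0.699, 0.716, 0.0]
contact_force: [-1.1, 0.1, -3.0]
gripper_width: 0.0177
grasp_force: 30.0
```

Run:
```python
from h import *
s,p,Rm=st();print(p,s['gripper_width'])
plan(box(0,0,.28),86)
```

```text
[ 0.64205887 -0.19815346  0.28201095] 0.017694807095639968
plan [ 351.8 -127.1    1.7] [0.001 0.    0.094] rows>= 9
```

{"method": "jog_arm", "body": {"increments": [[349, -127, 0, 0, 0, 0.094, 5], [349, -127, 0, 0, 0, 0.094, 5], [349, -127, 0, 0, 0, 0.094, 5], [349, -127, 0, 0, 0, 0.094, 5], [349, -127, 0, 0, 0, 0.094, 5], [349, -127, 0, 0, 0, 0.094, 5], [349, -127, 0, 0, 0, 0.094, 5], [349, -127, 0, 0, 0, 0.094, 5], [349, -127, 0, 0, 0, 0.094, 5], [349, -127, 0, 0, 0, 0.094, 5], [349, -127, 0, 0, 0, 0.094, 5], [349, -127, 0, 0, 0, 0.094, 5]]}}

```text
t: 19.33
eef_pos: [0.5059, 0.1463, 0.2795]
ee_rot: [-0.001, 0.731, 0.682, -0.002]
contact_force: [0.6, -0.1, -2.2]
gripper_width: 0.0178
grasp_force: 30.0
```

{"method": "jog_arm", "body": {"increments": [[0, 0, 0, 0, 0, 0, 5], [0, 0, 0, 0, 0, 0, 5]]}}

```text
t: 19.5
eef_pos: [0.5071, 0.1455, 0.2806]
ee_rot: [-0.0, 0.733, 0.681, -0.001]
contact_force: [0.8, -0.1, -2.0]
gripper_width: 0.0181
grasp_force: 30.0
```

Run:
```python
from h import *
s,p,Rm=st();print(p,s['gripper_width'])
P,im=snap('wrist','w7.png')
# lid plate top now z=p-.042+.013 ; predicted lid corners & box corners
zl=p[2]-.042+.013
print('box far corners',[proj(P,box(x,y,.165)).round() for x,y in((-.066,.091),(.066,.091))])
plan(box(0,-.0026,.215),86)
```

```text
[0.5070666  0.14552191 0.28060536] 0.01805809503709376
box far corners [array([227., 112.]), array([423., 111.])]
plan [ 2.1 -0.9 65.9] [-0.001  0.001 -0.003] rows>= 2
```

View pics/w7.png

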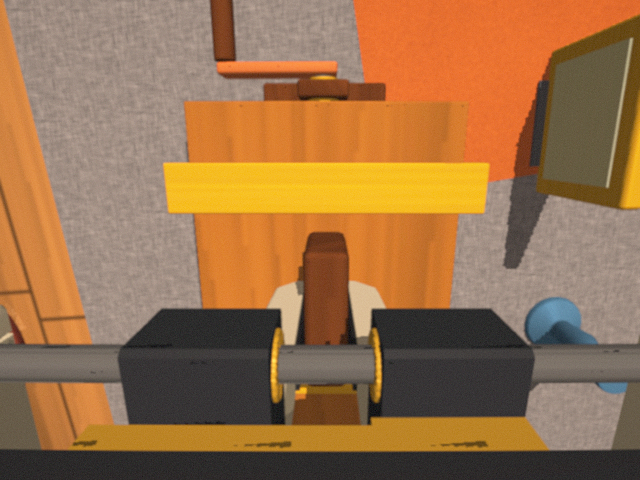

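The lid hangs level, with its far corners at (187,102) and (466,102); the crank handle shows at (222,30). I'll check the lid's offset in the grip, then lower it.

Run:
```python
from h import *
P=bot.camera_params('wrist')
a=np.radians(YB);M=np.array([[np.cos(a),np.sin(a)],[-np.sin(a),np.cos(a)]])
for q in((187,102),(466,102),(165,188),(488,188)):
    w=onz(P,*q,.2516); print(M@(w[:2]-BC))
for q in((212,0),(233,0),(218,56),(236,60)): print('handle',M@(onz(P,*q,.140)[:2]-BC))
```

```text
[-0.0614243   0.08740266]
[0.0636044  0.08713656]
[-0.07564743  0.04912106]
[0.07768879 0.04882448]
handle [-0.07780333  0.1667754 ]
handle [-0.06326163  0.16667615]
handle [-0.07624435  0.1312964 ]
handle [-0.06352261  0.12860349]
```

{"method": "jog_arm", "body": {"increments": [[2, -1, 30, 0, 0, 0, 5], [2, -1, 50, 0, 0, 0, 5], [2, -1, 60, 0, 0, 0, 5], [2, -1, 65, 0, 0, 0, 5], [2, -1, 68, 0, 0, 0, 5], [2, -1, 71, 0, 0, 0, 5], [2, -1, 74, 0, 0, 0, 5], [2, -1, 74, 0, 0, 0, 5]]}}

```text
t: 20.22
eef_pos: [0.5062, 0.1497, 0.208]
ee_rot: [0.0, 0.731, 0.682, 0.0]
contact_force: [0.8, -0.2, -1.9]
gripper_width: 0.0179
grasp_force: 30.0
```

{"method": "jog_arm", "body": {"increments": [[-1, -1, 2, 0, 0, 0, 5], [-1, -1, 4, 0, 0, 0, 5], [-1, -1, 6, 0, 0, 0, 5], [-1, -1, 7, 0, 0, 0, 5], [-1, -1, 7, 0, 0, 0, 5], [-1, -1, 7, 0, 0, 0, 5]]}}

```text
t: 20.72
eef_pos: [0.505, 0.1487, 0.2019]
ee_rot: [0.0, 0.732, 0.682, 0.0]
contact_force: [-1.4, -1.5, 6.8]
gripper_width: 0.0176
grasp_force: 30.0
```

The lid is seated: TCP height 0.2019 m against 0.202 expected, with a 7 N press. Releasing and moving to the lock.

{"method": "jog_arm", "body": {"increments": [[0, 0, -1, 0, 0, 0, 40], [0, 0, -1, 0, 0, 0, 40], [0, 0, -1, 0, 0, 0, 40], [0, 0, -40, 0, 0, 0, 40], [0, 0, -80, 0, 0, 0, 40], [-40, 0, -80, 0, 0, 0, 40], [-80, 0, -80, 0, 0, 0, 40], [-120, 0, -80, 0, 0, 0, 20], [-155, 0, -80, 0, 0, 0, 0], [-155, 0, -80, 0, 0, 0, 0], [-155, 0, -80, 0, 0, 0, 0]]}}

```text
t: 21.63
eef_pos: [0.494, -0.0085, 0.2805]
ee_rot: [0.0, 0.733, 0.68, -0.0]
contact_force: [-0.2, 0.2, 0.1]
gripper_width: 0.0181
grasp_force: 0.0
```

Run:
```python
from h import *
s,p,Rm=st();print(p,s['gripper_width'])
P,im=snap('wrist','w8.png')
for n,q in (('tab',box(-.018,-.125,.21)),('tab',box(.018,-.125,.21)),('tab',box(-.018,-.115,.21)),('knob',box(0,-.03,.213)),('lid',box(-.064,-.089,.173)),('lid',box(.064,.089,.173))): print(n,proj(P,q).round())
plan(box(-.001,-.155,.212),86)
```

```text
[ 0.49396799 -0.00853324  0.28047005] 0.018066209383378374
tab [298. 213.]
tab [359. 213.]
tab [298. 196.]
knob [328.  34.]
lid [232. 151.]
lid [ 442. -181.]
plan [ 2.   0.5 68.7] [ 0.    -0.001 -0.002] rows>= 2
```

View pics/w8.png

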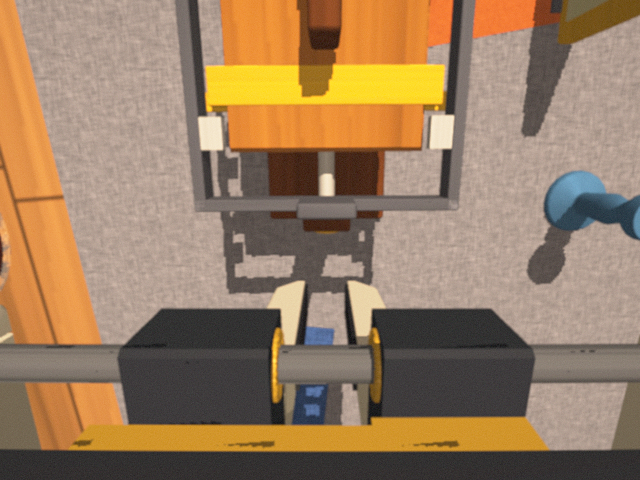

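The lid sits inside the frame with its ear in front of the tabs at (211,132) and (441,132); the lock tab is at (327,208), y about -121 mm. I'll lower behind it and push it toward the crank.

{"method": "jog_arm", "body": {"increments": [[2, 0, 35, 0, 0, 0, 0], [2, 0, 60, 0, 0, 0, 0], [2, 0, 69, 0, 0, 0, 0], [2, 0, 69, 0, 0, 0, 0], [15, 0, 69, 0, 0, 0, 0], [22, 0, 69, 0, 0, 0, 0], [28, 0, 69, 0, 0, 0, 0], [34, 0, 69, 0, 0, 0, 0], [40, 0, 69, 0, 0, 0, 0], [46, 0, 69, 0, 0, 0, 0], [50, 0, 69, 0, 0, 0, 0], [50, 0, 69, 0, 0, 0, 0]]}}

```text
t: 22.68
eef_pos: [0.4979, 0.0415, 0.2125]
ee_rot: [0.002, 0.732, 0.682, -0.002]
contact_force: [-1.0, -6.6, 6.4]
gripper_width: 0.0007
grasp_force: 3.5
```

{"method": "jog_arm", "body": {"increments": [[2, 0, 0, 0, 0, 0, 0], [4, 0, 0, 0, 0, 0, 0], [6, 0, 0, 0, 0, 0, 0], [8, 0, 0, 0, 0, 0, 0], [8, 0, 0, 0, 0, 0, 0], [8, 0, 0, 0, 0, 0, 0]]}}

```text
t: 23.18
eef_pos: [0.4979, 0.0418, 0.2125]
ee_rot: [0.005, 0.734, 0.679, -0.007]
contact_force: [-2.3, -18.4, 11.7]
gripper_width: 0.0005
grasp_force: 9.3
```

{"method": "jog_arm", "body": {"increments": [[-25, 0, 0, 0, 0, 0, 0], [-30, 0, 0, 0, 0, 0, 0], [-30, 0, -40, 0, 0, 0, 0], [-30, 0, -69, 0, 0, 0, 0], [-44, 0, -69, 0, 0, 0, 0], [-44, 0, -69, 0, 0, 0, 0]]}}

```text
t: 23.68
eef_pos: [0.4961, 0.0077, 0.2824]
ee_rot: [0.001, 0.732, 0.681, 0.002]
contact_force: [0.0, -1.3, -0.6]
gripper_width: 0.0005
grasp_force: 0.0
```

Run:
```python
from h import *
s,p,Rm=st();print(p,s['contact_force'])
P,im=snap('wrist','w9.png')
for y in(-.096,-.091,-.086): print(y,proj(P,box(0,y,.21)).round(),proj(P,box(-.07,y+.04,.184)).round())
```

```text
[0.49605806 0.00774876 0.28235264] [ 0.01648675 -1.25017281 -0.63042432]
-0.096 [327. 191.] [216. 124.]
-0.091 [327. 183.] [215. 115.]
-0.086 [327. 174.] [215. 107.]
```

View pics/w9.png

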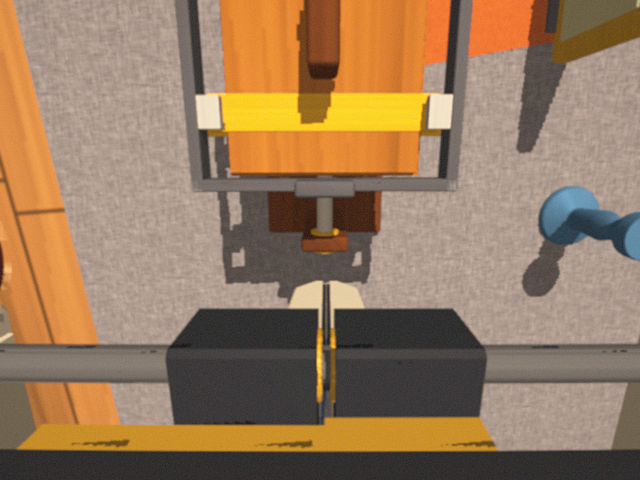

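The tabs at (209,112) and (440,112) now stand centred over the lid's ear strip, and the lock tab is at (325,187). That is about 29 mm of travel against a hard stop, so the lock is shut. Now the tug.

Run:
```python
from h import *
plan(box(0,-.001,.202),86)
```

```text
plan [141.6   1.2  79.1] [ 0.001 -0.001 -0.002] rows>= 4
```

{"method": "jog_arm", "body": {"increments": [[40, 1, 0, 0, 0, 0, 50], [80, 1, 0, 0, 0, 0, 50], [120, 1, 0, 0, 0, 0, 50], [140, 1, 0, 0, 0, 0, 50], [140, 1, 0, 0, 0, 0, 50], [140, 1, 35, 0, 0, 0, 50], [140, 1, 65, 0, 0, 0, 50], [140, 1, 77, 0, 0, 0, 50], [140, 1, 77, 0, 0, 0, 50], [140, 1, 77, 0, 0, 0, 5], [140, 1, 77, 0, 0, 0, 5], [140, 1, 77, 0, 0, 0, 5]]}}

```text
t: 24.73
eef_pos: [0.5064, 0.1482, 0.2049]
ee_rot: [0.0, 0.731, 0.682, 0.001]
contact_force: [0.3, 0.0, 0.7]
gripper_width: 0.0346
grasp_force: 0.0
```

{"method": "jog_arm", "body": {"increments": [[0, 0, 0, 0, 0, 0, 5], [0, 0, 0, 0, 0, 0, 5], [0, 0, 0, 0, 0, 0, 5], [0, 0, -2, 0, 0, 0, 5], [0, 0, -4, 0, 0, 0, 5], [0, 0, -6, 0, 0, 0, 5], [0, 0, -6, 0, 0, 0, 5]]}}

```text
t: 25.32
eef_pos: [0.5054, 0.1464, 0.207]
ee_rot: [-0.001, 0.732, 0.682, -0.001]
contact_force: [3.4, 0.9, -21.0]
gripper_width: 0.0177
grasp_force: 30.0
```

Already a 21 N pull, so I'll hold it for half a second and then let go.

{"method": "jog_arm", "body": {"increments": [[0, 0, 0, 0, 0, 0, 5], [0, 0, 0, 0, 0, 0, 5], [0, 0, 0, 0, 0, 0, 5], [0, 0, 0, 0, 0, 0, 5], [0, 0, 0, 0, 0, 0, 5], [0, 0, 0, 0, 0, 0, 5]]}}

```text
t: 25.82
eef_pos: [0.5054, 0.1464, 0.2071]
ee_rot: [-0.001, 0.732, 0.682, -0.001]
contact_force: [4.8, 0.9, -25.9]
gripper_width: 0.0176
grasp_force: 30.0
```

{"method": "jog_arm", "body": {"increments": [[0, 0, 5, 0, 0, 0, 5], [0, 0, 5, 0, 0, 0, 45], [0, 0, 5, 0, 0, 0, 45], [0, 0, 5, 0, 0, 0, 45], [0, 0, -35, 0, 0, 0, 45], [0, 0, -75, 0, 0, 0, 45], [0, 0, -75, 0, 0, 0, 45]]}}

```text
t: 26.4
eef_pos: [0.5094, 0.151, 0.2935]
ee_rot: [0.003, 0.731, 0.682, 0.008]
contact_force: [0.8, 0.6, 0.4]
gripper_width: 0.0448
grasp_force: 0.0
```

Run:
```python
from h import *
s,p,Rm=st();print(p,s['contact_force'],s['q'])
P,im=snap('wrist','w10.png'); hsv=cv2.cvtColor(im,cv2.COLOR_RGB2HSV)
for y in (.126,.156,.186): print(proj(P,box(-.07,y,.14)).round())
plan(box(-.07,.160,.28),86)
```

```text
[0.50939609 0.15101875 0.29352947] [0.83983385 0.55798012 0.4134373 ] [ 0.09267072  0.42720914 -0.62144703  1.68766754  0.27652585  1.09774202
 -0.67868552]
[227.  77.]
[224.  33.]
[222. -13.]
plan [160.4 -71.6  10.4] [ 0.011 -0.005  0.   ] rows>= 5
```

{"method": "jog_arm", "body": {"increments": [[40, -18, 5, 0, 0, 0, 50], [80, -36, 5, 0, 0, 0, 50], [120, -54, 5, 0, 0, 0, 50], [160, -70, 5, 0, 0, 0, 50], [160, -70, 5, 0, 0, 0, 50], [160, -70, 5, 0, 0, 0, 50], [160, -70, 5, 0, 0, 0, 50]]}}

```text
t: 27.03
eef_pos: [0.447, 0.3117, 0.2796]
ee_rot: [0.001, 0.731, 0.682, -0.0]
contact_force: [0.5, -0.6, -1.0]
gripper_width: 0.0496
grasp_force: 0.0
```

Run:
```python
from h import *
s,p,Rm=st();print(p)
P,im=snap('wrist','w11.png')
for y in (.126,.156,.186): print(proj(P,box(-.07,y,.148)).round())
plan(box(-.0705,.162,.143),86)
```

```text
[0.44701224 0.31172971 0.27957903]
[327. 280.]
[327. 244.]
[327. 206.]
plan [  6.8  -0.9 136.4] [ 0.     0.002 -0.002] rows>= 4
```

View pics/w11.png

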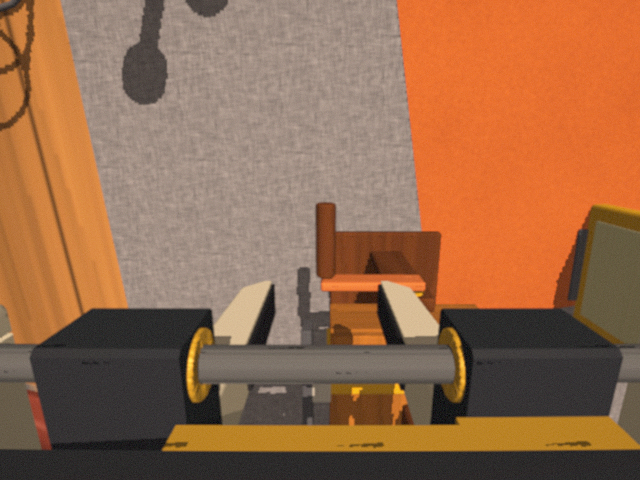

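The handle shows at (326,204–277), exactly where predicted. Gripping it now.

{"method": "jog_arm", "body": {"increments": [[6, -1, 35, 0, 0, 0, 50], [6, -1, 70, 0, 0, 0, 50], [6, -1, 105, 0, 0, 0, 50], [6, -1, 130, 0, 0, 0, 50], [6, -1, 136, 0, 0, 0, 50], [6, -1, 136, 0, 0, 0, 50], [6, -1, 136, 0, 0, 0, 5], [6, -1, 136, 0, 0, 0, 5], [6, -1, 136, 0, 0, 0, 5], [6, -1, 136, 0, 0, 0, 5], [6, -1, 136, 0, 0, 0, 5], [6, -1, 136, 0, 0, 0, 5]]}}

```text
t: 28.08
eef_pos: [0.4471, 0.3185, 0.1445]
ee_rot: [0.0, 0.731, 0.682, 0.001]
contact_force: [-0.7, 0.2, 1.2]
gripper_width: 0.0153
grasp_force: 30.1
```

Run:
```python
from h import *
s,p,Rm=st();print(p,s['gripper_width'],Rm.as_matrix().round(3))
a=np.radians(YB);M=np.array([[np.cos(a),np.sin(a)],[-np.sin(a),np.cos(a)]]);print(M@(p[:2]-BC))
```

```text
[0.44714712 0.31847163 0.14453157] 0.015335524250955902 [[ 0.07   0.998  0.002]
 [ 0.998 -0.07   0.001]
 [ 0.001  0.002 -1.   ]]
[-0.07092541  0.16342222]
```

{"method": "jog_arm", "body": {"increments": [[0, 0, -6, 0, 0, 0, 5], [0, 1, -12, 0, 0, 0, 5], [0, 2, -18, 0, 0, 0, 5], [0, 4, -24, 0, 0, 0, 5], [0, 7, -30, 0, 0, 0, 5], [0, 9, -35, 0, 0, 0, 5], [0, 13, -40, 0, 0, 0, 5], [0, 16, -45, 0, 0, 0, 5], [0, 20, -50, 0, 0, 0, 5], [0, 25, -54, 0, 0, 0, 5], [0, 30, -57, 0, 0, 0, 5], [0, 35, -61, 0, 0, 0, 5]]}}

```text
t: 29.08
eef_pos: [0.4787, 0.3162, 0.2034]
ee_rot: [-0.002, 0.731, 0.683, -0.003]
contact_force: [0.0, 5.3, -19.0]
gripper_width: 0.0153
grasp_force: 30.0
```

{"method": "jog_arm", "body": {"increments": [[0, 5, -3, 0, 0, 0, 5], [0, 11, -5, 0, 0, 0, 5], [0, 17, -7, 0, 0, 0, 5], [0, 23, -8, 0, 0, 0, 5], [0, 29, -9, 0, 0, 0, 5], [0, 35, -9, 0, 0, 0, 5], [0, 41, -9, 0, 0, 0, 5], [0, 47, -8, 0, 0, 0, 5], [0, 53, -7, 0, 0, 0, 5], [0, 59, -5, 0, 0, 0, 5], [0, 65, -3, 0, 0, 0, 5], [0, 70, 0, 0, 0, 0, 5]]}}

```text
t: 30.08
eef_pos: [0.5467, 0.3115, 0.2079]
ee_rot: [-0.002, 0.731, 0.683, -0.004]
contact_force: [-8.0, -1.5, 8.2]
gripper_width: 0.015
grasp_force: 30.0
```

```bash
cat >> h.py <<'E'
def crank():
    s,p,Rm=st(); a=np.radians(YB);M=np.array([[np.cos(a),np.sin(a)],[-np.sin(a),np.cos(a)]]); x,y=M@(p[:2]-BC); z=p[2]-.143
    print('box xyz',x,y,z,'r',np.hypot(x,z),'theta deg',np.degrees(np.arctan2(z,-x)),s['contact_force'],s['gripper_width'])
E
python3 -c "
from h import *
crank()"
```

```text
box xyz 0.028822295850874313 0.1634302460782907 0.064867016301009 r 0.07098207197532834 theta deg 113.95696483814369 [-7.99783116 -1.46827957  8.1545717 ] 0.014957984675392041
```

{"method": "jog_arm", "body": {"increments": [[0, 5, 3, 0, 0, 0, 5], [0, 10, 7, 0, 0, 0, 5], [0, 15, 11, 0, 0, 0, 5], [0, 19, 16, 0, 0, 0, 5], [0, 22, 20, 0, 0, 0, 5], [0, 26, 26, 0, 0, 0, 5], [0, 28, 31, 0, 0, 0, 5], [0, 31, 37, 0, 0, 0, 5], [0, 33, 43, 0, 0, 0, 5], [0, 34, 49, 0, 0, 0, 5], [0, 35, 55, 0, 0, 0, 5], [0, 35, 61, 0, 0, 0, 5]]}}

```text
t: 31.08
eef_pos: [0.5867, 0.3087, 0.149]
ee_rot: [0.001, 0.732, 0.682, 0.001]
contact_force: [-3.3, -1.5, 10.6]
gripper_width: 0.0154
grasp_force: 30.0
```

{"method": "jog_arm", "body": {"increments": [[0, 0, 2, 0, 0, 0, 5], [0, 0, 4, 0, 0, 0, 5], [0, 0, 4, 0, 0, 0, 5]]}}

```text
t: 31.33
eef_pos: [0.5868, 0.3087, 0.1447]
ee_rot: [0.001, 0.732, 0.682, 0.001]
contact_force: [-2.1, -0.5, 8.6]
gripper_width: 0.015
grasp_force: 30.0
```

```bash
python3 -c "
from h import *
crank()"
```

```text
box xyz 0.06907308763232739 0.16339931060813306 0.001704992492371299 r 0.06909412735147771 theta deg 178.58600441816597 [-2.12972418 -0.52983818  8.61561716] 0.015013116184258659
```

{"method": "jog_arm", "body": {"increments": [[0, 0, 2, 0, 0, 0, 5], [0, 0, 4, 0, 0, 0, 5], [0, 0, 5, 0, 0, 0, 5], [0, 0, 5, 0, 0, 0, 5]]}}

```text
t: 31.67
eef_pos: [0.5868, 0.3087, 0.1441]
ee_rot: [0.002, 0.732, 0.682, 0.002]
contact_force: [-7.4, -5.8, 24.4]
gripper_width: 0.0156
grasp_force: 30.0
```

The box is at its upside-down stop: 24 N and no movement. I'll release and look at the key.

{"method": "jog_arm", "body": {"increments": [[0, 0, -5, 0, 0, 0, 5], [0, 0, -5, 0, 0, 0, 50], [0, 0, -5, 0, 0, 0, 50], [0, 0, -5, 0, 0, 0, 50], [0, 0, -45, 0, 0, 0, 50], [0, 0, -85, 0, 0, 0, 50], [0, 0, -125, 0, 0, 0, 50], [0, 0, -160, 0, 0, 0, 50], [-40, -17, -160, 0, 0, 0, 50], [-80, -33, -160, 0, 0, 0, 50], [-120, -50, -160, 0, 0, 0, 50], [-160, -66, -160, 0, 0, 0, 50]]}}

```text
t: 32.67
eef_pos: [0.5109, 0.1575, 0.2945]
ee_rot: [0.0, 0.731, 0.682, -0.001]
contact_force: [1.0, -1.5, -0.0]
gripper_width: 0.0502
grasp_force: 0.0
```

{"method": "jog_arm", "body": {"increments": [[-40, -2, 0, 0, 0, 0, 50], [-72, -4, 0, 0, 0, 0, 50], [-72, -4, 0, 0, 0, 0, 50], [-72, -4, 0, 0, 0, 0, 50]]}}

```text
t: 33.0
eef_pos: [0.5031, 0.085, 0.2947]
ee_rot: [0.0, 0.733, 0.68, -0.001]
contact_force: [1.2, 0.6, -0.3]
gripper_width: 0.0499
grasp_force: 0.0
```

Run:
```python
from h import *
s,p,Rm=st();print(p,s['contact_force'],s['q'])
P,im=snap('wrist','w12.png')
print(proj(P,box(0,0,.205)).round(),proj(P,box(.026,0,.205)).round(),proj(P,box(-.066,.091,.163)).round(),proj(P,box(.066,-.091,.163)).round())
print(proj(P,box(.07,.156,.14)).round())
```

```text
[0.50307503 0.08503975 0.29465278] [ 1.23032063  0.63987806 -0.25328904] [ 0.22966549  0.40126022 -0.63339102  1.72589508  0.26318375  1.10153256
 -0.56153293]
[324. 159.] [366. 158.] [226.  19.] [407. 274.]
[424. -75.]
```

View pics/w12.png

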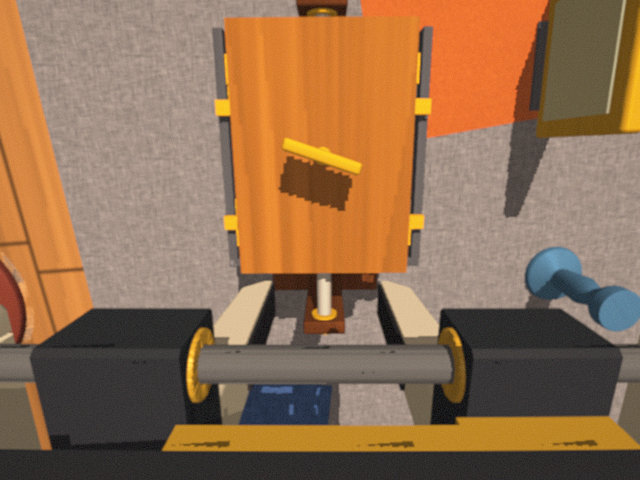

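The box is fully inverted with the latch frame still on. The key wing runs from (287,145) to (357,168), centred near (322,157), which is tilted 18° clockwise from box x. I'll turn the tool -1.25 rad to line up with it.

Run:
```python
from h import *
P=bot.camera_params('wrist')
a,b=onz(P,287,145,.205),onz(P,357,168,.205); d=b-a
print((a+b)/2,box(0,0,.2),np.linalg.norm(d),np.degrees(np.arctan2(d[1],d[0])))
yaw=np.degrees(np.arctan2(-d[1],-d[0]))
plan([*((a+b)/2)[:2],.27],yaw); plan([*((a+b)/2)[:2],.27],yaw+180)
```

```text
[0.5052418  0.15434241 0.205     ] [np.float64(0.5065), np.float64(0.1505), 0.2] 0.045909479695001 -21.76514699524575
plan [66.8 -2.6 24.9] [ 0.000e+00 -1.000e-03 -1.262e+00] rows>= 11
plan [66.8 -2.6 24.9] [-1.000e-03 -0.000e+00  1.879e+00] rows>= 16
```

{"method": "jog_arm", "body": {"increments": [[65, -2, 20, 0, 0, -1.26, 45], [65, -2, 20, 0, 0, -1.26, 45], [65, -2, 20, 0, 0, -1.26, 45], [65, -2, 20, 0, 0, -1.26, 45], [65, -2, 20, 0, 0, -1.26, 45], [65, -2, 20, 0, 0, -1.26, 45], [65, -2, 20, 0, 0, -1.26, 45], [65, -2, 20, 0, 0, -1.26, 45], [65, -2, 20, 0, 0, -1.26, 45], [65, -2, 20, 0, 0, -1.26, 45], [65, -2, 20, 0, 0, -1.26, 45], [65, -2, 20, 0, 0, -1.26, 45]]}}

```text
t: 34.05
eef_pos: [0.5053, 0.1544, 0.2747]
ee_rot: [-0.001, 0.189, 0.982, 0.001]
contact_force: [-0.4, 0.9, 0.3]
gripper_width: 0.0448
grasp_force: 0.0
```

{"method": "jog_arm", "body": {"increments": [[0, 0, 0, 0, 0, 0, 45], [0, 0, 0, 0, 0, 0, 45]]}}

```text
t: 34.22
eef_pos: [0.5054, 0.1534, 0.2749]
ee_rot: [-0.0, 0.19, 0.982, 0.0]
contact_force: [0.1, 0.2, -0.3]
gripper_width: 0.045
grasp_force: 0.0
```

Run:
```python
from h import *
s,p,Rm=st();print(p,s['q'])
plan([.506,.152,.194],158.2)
```

```text
[0.5053977  0.15341989 0.27485642] [ 0.27679578  0.54175546 -0.96536082  1.70734792  0.48254913  1.15092595
  0.3645724 ]
plan [-1.1 -1.1 80.9] [ 0.    -0.    -0.001] rows>= 2
```

{"method": "jog_arm", "body": {"increments": [[-1, -1, 35, 0, 0, 0, 45], [-1, -1, 65, 0, 0, 0, 45], [-1, -1, 78, 0, 0, 0, 45], [-1, -1, 81, 0, 0, 0, 45], [-1, -1, 81, 0, 0, 0, 45], [-1, -1, 81, 0, 0, 0, 0], [-1, -1, 81, 0, 0, 0, 0], [-1, -1, 81, 0, 0, 0, 0], [-1, -1, 81, 0, 0, 0, 0], [-1, -1, 81, 0, 0, 0, 0], [-1, -1, 81, 0, 0, 0, 0]]}}

```text
t: 35.13
eef_pos: [0.5061, 0.1511, 0.1942]
ee_rot: [0.0, 0.189, 0.982, -0.0]
contact_force: [-0.6, -0.7, 2.1]
gripper_width: 0.0105
grasp_force: 30.0
```

{"method": "jog_arm", "body": {"increments": [[0, 0, 0, 0, 0, 0.12, 0], [0, 0, 0, 0, 0, 0.24, 0], [0, 0, 0, 0, 0, 0.36, 0], [0, 0, 0, 0, 0, 0.48, 0], [0, 0, 0, 0, 0, 0.6, 0], [0, 0, 0, 0, 0, 0.72, 0], [0, 0, 0, 0, 0, 0.84, 0], [0, 0, 0, 0, 0, 0.96, 0], [0, 0, 0, 0, 0, 1.08, 0], [0, 0, 0, 0, 0, 1.2, 0], [0, 0, 0, 0, 0, 1.3, 0], [0, 0, 0, 0, 0, 1.4, 0]]}}

```text
t: 36.13
eef_pos: [0.5054, 0.1507, 0.1942]
ee_rot: [0.0, 0.779, 0.627, -0.001]
contact_force: [-1.7, -1.2, 3.2]
gripper_width: 0.0103
grasp_force: 30.0
```

```bash
cat >> h.py <<'E'
def kst():
    s,p,Rm=st(); x=Rm.as_matrix()[:,0]; print(p,'yaw',np.degrees(np.arctan2(x[1],x[0])),'q',np.round(s['q'],2),'w',s['gripper_width'],'M',np.round(s['moment'],2),'F',np.round(s['contact_force'],1),'t',s['t'])
E
python3 -c "
from h import *
kst()"
```

```text
[0.50542013 0.15070854 0.19416556] yaw 77.70277208563837 q [ 0.01  0.52 -0.51  1.83  0.32  0.88 -0.87] w 0.010278547357758698 M [-0.43  0.38  0.07] F [-1.7 -1.2  3.2] t 36.1333
```

{"method": "jog_arm", "body": {"increments": [[0, 0, 0, 0, 0, 0.12, 0], [0, 0, 0, 0, 0, 0.24, 0], [0, 0, 0, 0, 0, 0.36, 0], [0, 0, 0, 0, 0, 0.48, 0], [0, 0, 0, 0, 0, 0.6, 0], [0, 0, 0, 0, 0, 0.72, 0], [0, 0, 0, 0, 0, 0.84, 0], [0, 0, 0, 0, 0, 0.96, 0], [0, 0, 0, 0, 0, 1.08, 0], [0, 0, 0, 0, 0, 1.2, 0], [0, 0, 0, 0, 0, 1.2, 0]]}}

```text
t: 37.05
eef_pos: [0.5049, 0.1512, 0.1941]
ee_rot: [0.001, 0.997, 0.08, -0.001]
contact_force: [-3.0, -0.2, 4.8]
gripper_width: 0.0102
grasp_force: 30.0
```

```bash
python3 -c "
from h import *
kst()"
```

```text
[0.50493689 0.15120066 0.1941497 ] yaw 9.133569605078701 q [-0.22  0.49 -0.17  1.83  0.11  0.83 -1.85] w 0.010237567020633533 M [-0.25  0.66  0.1 ] F [-3.  -0.2  4.8] t 37.05
```

{"method": "jog_arm", "body": {"increments": [[0, 0, 0, 0, 0, 0, 45], [0, 0, 0, 0, 0, 0, 45], [0, 0, 0, 0, 0, 0, 45], [0, 0, -40, 0, 0, 0, 45], [0, 0, -60, 0, 0, 0, 45], [0, 0, -60, 0, 0, 0, 45]]}}

```text
t: 37.55
eef_pos: [0.5091, 0.1526, 0.2581]
ee_rot: [-0.002, 0.997, 0.081, 0.005]
contact_force: [0.2, 0.2, 0.3]
gripper_width: 0.0435
grasp_force: 0.0
```

{"method": "jog_arm", "body": {"increments": [[0, 0, 0, 0, 0, -1.5, 45], [0, 0, 0, 0, 0, -1.5, 45], [0, 0, 0, 0, 0, -1.5, 45], [0, 0, 0, 0, 0, -1.5, 45], [0, 0, 0, 0, 0, -1.5, 45], [0, 0, 0, 0, 0, -1.5, 45], [0, 0, 0, 0, 0, -1.5, 45], [0, 0, 0, 0, 0, -1.5, 45], [0, 0, 0, 0, 0, -1.5, 45], [0, 0, 0, 0, 0, -1.5, 45], [0, 0, 0, 0, 0, -1.5, 45], [0, 0, 0, 0, 0, -1.5, 45]]}}

```text
t: 38.55
eef_pos: [0.506, 0.1513, 0.253]
ee_rot: [-0.0, 0.672, 0.741, -0.0]
contact_force: [0.6, 0.6, 0.2]
gripper_width: 0.0451
grasp_force: 0.0
```

{"method": "jog_arm", "body": {"increments": [[0, 0, 0, 0, 0, -1.5, 45], [0, 0, 0, 0, 0, -1.5, 45], [0, 0, 0, 0, 0, -1.5, 45], [0, 0, 0, 0, 0, -1.5, 45], [0, 0, 0, 0, 0, -1.5, 45], [0, 0, 0, 0, 0, -1.5, 45], [0, 0, 0, 0, 0, -1.5, 45], [0, 0, 0, 0, 0, -1.5, 45], [0, 0, 0, 0, 0, -1.5, 45], [0, 0, 0, 0, 0, -1.5, 45], [0, 0, 0, 0, 0, -1.5, 45], [0, 0, 0, 0, 0, -1.5, 45]]}}

```text
t: 39.55
eef_pos: [0.5061, 0.1512, 0.2531]
ee_rot: [-0.0, -0.013, 1.0, 0.0]
contact_force: [-0.0, -0.0, 0.6]
gripper_width: 0.0448
grasp_force: 0.0
```

Run:
```python
from h import *
kst(); snap('wrist','w13.png'); plan([.5055,.151,.194],-171)
```

```text
[0.50608541 0.15116384 0.25309396] yaw -178.5078051276076 q [ 0.28  0.57 -0.98  1.74  0.52  1.12  0.74] w 0.04482922055103903 M [ 0.1  -0.1   0.05] F [-0.  -0.   0.6] t 39.55
plan [ 0.6  0.1 58.8] [ 0.001 -0.001 -0.128] rows>= 2
```

{"method": "jog_arm", "body": {"increments": [[0, 0, 20, 0, 0, -0.12, 45], [0, 0, 45, 0, 0, -0.12, 45], [0, 0, 57, 0, 0, -0.12, 45], [0, 0, 59, 0, 0, -0.12, 45], [0, 0, 59, 0, 0, -0.12, 45], [0, 0, 59, 0, 0, -0.12, 0], [0, 0, 59, 0, 0, -0.12, 0], [0, 0, 59, 0, 0, -0.12, 0], [0, 0, 59, 0, 0, -0.12, 0], [0, 0, 59, 0, 0, -0.12, 0], [0, 0, 59, 0, 0, -0.12, 0]]}}

```text
t: 40.52
eef_pos: [0.5062, 0.1514, 0.1952]
ee_rot: [0.0, -0.069, 0.998, 0.0]
contact_force: [-0.4, -1.3, 1.4]
gripper_width: 0.0107
grasp_force: 30.0
```

{"method": "jog_arm", "body": {"increments": [[0, 0, 0, 0, 0, 0.12, 0], [0, 0, 0, 0, 0, 0.24, 0], [0, 0, 0, 0, 0, 0.36, 0], [0, 0, 0, 0, 0, 0.48, 0], [0, 0, 0, 0, 0, 0.6, 0], [0, 0, 0, 0, 0, 0.72, 0], [0, 0, 0, 0, 0, 0.84, 0], [0, 0, 0, 0, 0, 0.94, 0], [0, 0, 0, 0, 0, 1.0, 0], [0, 0, 0, 0, 0, 1.05, 0], [0, 0, 0, 0, 0, 1.1, 0], [0, 0, 0, 0, 0, 1.1, 0]]}}

```text
t: 41.52
eef_pos: [0.5059, 0.1508, 0.1951]
ee_rot: [0.0, 0.462, 0.887, -0.001]
contact_force: [0.0, -1.7, 2.9]
gripper_width: 0.0102
grasp_force: 30.0
```

```bash
python3 -c "
from h import *
kst()"
```

```text
[0.50593929 0.15076832 0.19514922] yaw 124.91564266440083 q [ 0.1   0.55 -0.65  1.82  0.42  0.91 -0.14] w 0.01024426284050316 M [-0.41  0.02  0.08] F [ 0.  -1.7  2.9] t 41.5167
```

{"method": "jog_arm", "body": {"increments": [[0, 0, 0, 0, 0, 0.05, 0], [0, 0, 0, 0, 0, 0.1, 0], [0, 0, 0, 0, 0, 0.15, 0], [0, 0, 0, 0, 0, 0.2, 0], [0, 0, 0, 0, 0, 0.25, 0], [0, 0, 0, 0, 0, 0.25, 0], [0, 0, 0, 0, 0, 0.25, 0]]}}

```text
t: 42.1
eef_pos: [0.5058, 0.1507, 0.1951]
ee_rot: [0.0, 0.568, 0.823, -0.001]
contact_force: [-1.8, -2.1, 4.7]
gripper_width: 0.0104
grasp_force: 30.0
```

```bash
python3 -c "
from h import *
kst()"
```

```text
[0.50581644 0.15067874 0.19508141] yaw 110.73724975093505 q [ 0.05  0.54 -0.58  1.82  0.37  0.89 -0.34] w 0.010436629670671587 M [-0.64  0.31  0.1 ] F [-1.8 -2.1  4.7] t 42.1
```

{"method": "jog_arm", "body": {"increments": [[0, 0, 0, 0, 0, 0.05, 0], [0, 0, 0, 0, 0, 0.1, 0], [0, 0, 0, 0, 0, 0.15, 0], [0, 0, 0, 0, 0, 0.2, 0], [0, 0, 0, 0, 0, 0.25, 0], [0, 0, 0, 0, 0, 0.25, 0], [0, 0, 0, 0, 0, 0.25, 0]]}}

```text
t: 42.68
eef_pos: [0.5058, 0.1506, 0.1951]
ee_rot: [0.001, 0.665, 0.747, -0.001]
contact_force: [-2.0, -3.9, 6.1]
gripper_width: 0.0119
grasp_force: 40.2
```

```bash
python3 -c "
from h import *
kst()"
```

```text
[0.5058038  0.15060879 0.195089  ] yaw 96.65467175275609 q [ 0.01  0.52 -0.51  1.83  0.33  0.88 -0.54] w 0.011863847612382124 M [-0.84  0.4   0.85] F [-2.  -3.9  6.1] t 42.6833
```

The moment jumped to 0.85 N m, so the key is at its stop. I'll release, back off and check the wing angle.

{"method": "jog_arm", "body": {"increments": [[0, 0, 0, 0, 0, 0, 45], [0, 0, 0, 0, 0, 0, 45], [0, 0, 0, 0, 0, 0, 45], [0, 0, -40, 0, 0, 0, 45], [0, 0, -80, 0, 0, 0, 45], [0, 0, -100, 0, 0, 0.18, 45], [-35, 0, -100, 0, 0, 0.18, 45], [-67, 0, -100, 0, 0, 0.18, 45], [-67, 0, -100, 0, 0, 0.18, 45], [-67, 0, -100, 0, 0, 0.18, 45]]}}

```text
t: 43.52
eef_pos: [0.5139, 0.0828, 0.2944]
ee_rot: [0.0, 0.733, 0.68, -0.0]
contact_force: [0.2, 0.6, 0.5]
gripper_width: 0.0446
grasp_force: 0.0
```

Run:
```python
from h import *
kst(); P,im=snap('wrist','w14.png'); hsv=cv2.cvtColor(im,cv2.COLOR_RGB2HSV)
im0=cv2.cvtColor(cv2.imread('pics/w12.png'),cv2.COLOR_BGR2HSV)
for h in(im0,hsv):
    m=cv2.inRange(h,(20,150,120),(35,255,255)); n,l,s,c=cv2.connectedComponentsWithStats(m)
    for i in range(1,n):
        if 240<c[i][0]<400 and 80<c[i][1]<240 and s[i,4]>100:
            k=np.argwhere(l==i)[:,::-1].astype(np.float32); v=cv2.fitLine(k,cv2.DIST_L2,0,.01,.01).ravel(); print(s[i],c[i],np.degrees(np.arctan2(v[1],v[0])))
crank()
plan(box(.0695,.1615,.30),86)
```

```text
[0.51390536 0.08275766 0.29442138] yaw 85.74143883711453 q [ 0.15  0.4  -0.5   1.7   0.21  1.1  -0.49] w 0.04461570393322432 M [ 0.01 -0.12 -0.05] F [0.2 0.6 0.5] t 43.5167
[283 138  78  36 896] [321.60714286 155.00669643] 18.975939
[280 115  49  76 911] [304.26893524 151.90998902] 60.392433
box xyz 0.011551497947793216 -0.06502509071211279 0.15151824630031144 r 0.15195794176929256 theta deg 94.35970094978896 [-0.06220444  0.68488206 -0.093791  ] 0.04491631289647408
plan [226.6  57.7  -5.2] [-0.    -0.001 -0.001] rows>= 6
```

The wing now stands at 60.4° in the picture. 4.2 rad is 240.6°, or 60.6° modulo a half turn, so the key is fully wound. Back to the crank.

{"method": "jog_arm", "body": {"increments": [[40, 10, 0, 0, 0, 0, 50], [80, 20, 0, 0, 0, 0, 50], [120, 30, 0, 0, 0, 0, 50], [160, 40, 0, 0, 0, 0, 50], [200, 50, 0, 0, 0, 0, 50], [226, 58, 0, 0, 0, 0, 50], [226, 58, 0, 0, 0, 0, 50], [226, 58, 0, 0, 0, 0, 50]]}}

```text
t: 44.23
eef_pos: [0.5854, 0.3102, 0.2936]
ee_rot: [-0.002, 0.729, 0.684, -0.0]
contact_force: [-0.6, -0.7, -0.5]
gripper_width: 0.0501
grasp_force: 0.0
```

Run:
```python
from h import *
crank(); plan(box(.0695,.1615,.143),86)
P,im=snap('wrist','w15.png'); print([proj(P,box(.07,y,.148)).round() for y in(.126,.186)])
g=im[190:300,290:370].astype(int)
hsv=cv2.cvtColor(im,cv2.COLOR_RGB2HSV); m=cv2.inRange(hsv,(0,120,30),(14,255,150)); n,l,s,c=cv2.connectedComponentsWithStats(m)
for i in range(1,n):
    if s[i,4]>300 and c[i][1]<310: print(s[i],c[i].round())
```

```text
box xyz 0.06752515799956205 0.16477436302316023 0.15056655619468193 r 0.16501495328361043 theta deg 114.1549853741001 [-0.58032195 -0.7120747  -0.4510393 ] 0.05009070507178359
plan [ -3.5   2.4 150.6] [-0.003 -0.002  0.006] rows>= 4
[array([329., 284.]), array([330., 214.])]
[ 217  211  121   99 5864] [279. 256.]
[439 241  23  72 632] [450. 286.]
[266 284  57  61 669] [293. 304.]
```

{"method": "jog_arm", "body": {"increments": [[-3, 2, 40, 0, 0, 0, 50], [-3, 2, 80, 0, 0, 0, 50], [-3, 2, 115, 0, 0, 0, 50], [-3, 2, 142, 0, 0, 0, 50], [-3, 2, 150, 0, 0, 0, 50], [-3, 2, 150, 0, 0, 0, 50], [-3, 2, 150, 0, 0, 0, 5], [-3, 2, 150, 0, 0, 0, 5], [-3, 2, 150, 0, 0, 0, 5], [-3, 2, 150, 0, 0, 0, 5], [-3, 2, 150, 0, 0, 0, 5], [-3, 2, 150, 0, 0, 0, 5]]}}

```text
t: 45.28
eef_pos: [0.5865, 0.3037, 0.1452]
ee_rot: [-0.001, 0.731, 0.682, -0.002]
contact_force: [-2.1, -1.0, 6.0]
gripper_width: 0.0154
grasp_force: 30.1
```

{"method": "jog_arm", "body": {"increments": [[0, 0, -6, 0, 0, 0, 5], [0, -1, -12, 0, 0, 0, 5], [0, -2, -18, 0, 0, 0, 5], [0, -4, -24, 0, 0, 0, 5], [0, -7, -30, 0, 0, 0, 5], [0, -9, -35, 0, 0, 0, 5], [0, -13, -40, 0, 0, 0, 5], [0, -16, -45, 0, 0, 0, 5], [0, -20, -50, 0, 0, 0, 5], [0, -25, -54, 0, 0, 0, 5], [0, -30, -57, 0, 0, 0, 5], [0, -35, -61, 0, 0, 0, 5]]}}

```text
t: 46.28
eef_pos: [0.5536, 0.3058, 0.2049]
ee_rot: [-0.0, 0.731, 0.682, 0.0]
contact_force: [-0.4, 6.3, -21.2]
gripper_width: 0.0148
grasp_force: 30.0
```

```bash
python3 -c "
from h import *
crank()"
```

```text
box xyz 0.036132723742873483 0.15821914754384966 0.0618501954440174 r 0.07163114128325727 theta deg 120.29336167502854 [ -0.39578634   6.33439288 -21.15527479] 0.014835981871361432
```

{"method": "jog_arm", "body": {"increments": [[0, -5, -3, 0, 0, 0, 5], [0, -11, -5, 0, 0, 0, 5], [0, -17, -7, 0, 0, 0, 5], [0, -23, -8, 0, 0, 0, 5], [0, -29, -9, 0, 0, 0, 5], [0, -35, -9, 0, 0, 0, 5], [0, -41, -9, 0, 0, 0, 5], [0, -47, -8, 0, 0, 0, 5], [0, -53, -7, 0, 0, 0, 5], [0, -59, -5, 0, 0, 0, 5], [0, -65, -3, 0, 0, 0, 5], [0, -70, 0, 0, 0, 0, 5]]}}

```text
t: 47.28
eef_pos: [0.4952, 0.31, 0.2117]
ee_rot: [0.006, 0.733, 0.68, 0.011]
contact_force: [10.2, -0.3, 5.2]
gripper_width: 0.0151
grasp_force: 30.0
```

{"method": "jog_arm", "body": {"increments": [[0, -5, 3, 0, 0, 0, 5], [0, -10, 7, 0, 0, 0, 5], [0, -15, 11, 0, 0, 0, 5], [0, -19, 16, 0, 0, 0, 5], [0, -22, 20, 0, 0, 0, 5], [0, -26, 26, 0, 0, 0, 5], [0, -28, 31, 0, 0, 0, 5], [0, -31, 37, 0, 0, 0, 5], [0, -33, 43, 0, 0, 0, 5], [0, -34, 49, 0, 0, 0, 5], [0, -35, 55, 0, 0, 0, 5], [0, -35, 61, 0, 0, 0, 5]]}}

```text
t: 48.28
eef_pos: [0.4471, 0.3135, 0.1496]
ee_rot: [0.0, 0.731, 0.682, -0.0]
contact_force: [-11.0, -2.5, 12.4]
gripper_width: 0.0152
grasp_force: 30.0
```

{"method": "jog_arm", "body": {"increments": [[0, 0, 2, 0, 0, 0, 5], [0, 0, 4, 0, 0, 0, 5], [0, 0, 6, 0, 0, 0, 5], [0, 0, 6, 0, 0, 0, 5]]}}

```text
t: 48.62
eef_pos: [0.447, 0.3135, 0.1447]
ee_rot: [0.001, 0.731, 0.682, -0.0]
contact_force: [-13.7, -3.7, 20.2]
gripper_width: 0.0153
grasp_force: 30.0
```

```bash
python3 -c "
from h import *
crank()"
```

```text
box xyz -0.07073411572567677 0.1584684951588487 0.0017093859048880056 r 0.07075476752604917 theta deg 1.3843608193099324 [-13.69802715  -3.7169988   20.22233027] 0.015333481739201717
```

It's back at the upright stop: same height as at the first grasp, pressing with 20 N. Releasing, retreating and checking the lock by numbers.

{"method": "jog_arm", "body": {"increments": [[0, 2, -4, 0, 0, 0, 5], [0, 2, -4, 0, 0, 0, 50], [0, 2, -4, 0, 0, 0, 50], [0, 2, -4, 0, 0, 0, 50], [0, 2, -45, 0, 0, 0, 50], [0, 2, -85, 0, 0, 0, 50], [0, 2, -125, 0, 0, 0, 50], [0, 2, -160, 0, 0, 0, 50], [-40, 20, -160, 0, 0, 0, 50], [-80, 35, -160, 0, 0, 0, 50], [-120, 50, -160, 0, 0, 0, 50], [-160, 66, -160, 0, 0, 0, 50]]}}

```text
t: 49.62
eef_pos: [0.5052, 0.1509, 0.3024]
ee_rot: [0.004, 0.732, 0.681, 0.003]
contact_force: [0.6, -0.4, -0.0]
gripper_width: 0.0499
grasp_force: 0.0
```

{"method": "jog_arm", "body": {"increments": [[-40, 0, 0, 0, 0, 0, 50], [-80, 0, 0, 0, 0, 0, 50], [-110, 0, 0, 0, 0, 0, 50], [-140, 0, -10, 0, 0, 0, 50], [-140, 0, -10, 0, 0, 0, 50], [-140, 0, -10, 0, 0, 0, 50]]}}

```text
t: 50.12
eef_pos: [0.4945, 0.0108, 0.3118]
ee_rot: [0.004, 0.734, 0.679, 0.002]
contact_force: [-0.5, 1.0, 0.2]
gripper_width: 0.0494
grasp_force: 0.0
```

Run:
```python
from h import *
kst(); a=np.radians(YB);M=np.array([[np.cos(a),np.sin(a)],[-np.sin(a),np.cos(a)]])
P,im=snap('wrist','w16.png'); hsv=cv2.cvtColor(im,cv2.COLOR_RGB2HSV)
for nm,lo,hi,z in(('tab',(10,0,170),(40,70,255),.184),('ear',(20,150,120),(35,255,255),.173),('plate',(8,150,100),(19,255,255),.173)):
    m=cv2.inRange(hsv,lo,hi); n,l,s,c=cv2.connectedComponentsWithStats(m)
    for i in range(1,n):
        if s[i,4]>150 and c[i][1]<260 and 150<c[i][0]<500: print(nm,s[i],'box xy',(M@(onz(P,*c[i],z)[:2]-BC)).round(4))
for f in ('candle',): pass
S,i2=snap('scene','s16.png'); i0=cv2.imread('pics/scene0.png')[:,:,::-1]
d=np.abs(i2.astype(int)-i0).max(2)
for nm,(u0,v0,u1,v1) in dict(frame=(455,185,498,258),candle=(422,280,462,330),cup=(222,385,270,438)).items(): print(nm,(d[v0:v1,u0:u1]>40).mean().round(3))
```

```text
[0.49453034 0.01076471 0.31181979] yaw 85.58632079670737 q [ 0.28  0.33 -0.48  1.74  0.17  1.1  -0.33] w 0.049422509690774025 M [-0.01 -0.04  0.01] F [-0.5  1.   0.2] t 50.1167
tab [   55     0   227   323 20727] box xy [-0.1289 -0.0918]
tab [213   8  15  30 203] box xy [-0.071   0.0141]
tab [ 211   39   25   98 1160] box xy [-0.0723 -0.0358]
tab [  276    58   364   286 25249] box xy [ 0.1155 -0.1262]
tab [419  71  14  31 233] box xy [ 0.0683 -0.026 ]
tab [418 105  22  31 589] box xy [ 0.0721 -0.0497]
tab [413 141  15  37 284] box xy [ 0.0685 -0.077 ]
tab [235 194  12  32 187] box xy [-0.0654 -0.1126]
ear [ 228  103  204   37 5254] box xy [-0.0017 -0.0487]
plate [  211     0   228   133 20669] box xy [ 0.0036 -0.0023]
plate [ 221  106  210   72 6984] box xy [ 0.0002 -0.0737]
plate [306 224  41  23 558] box xy [ 0.0008 -0.1368]
frame 0.0
candle 0.0
cup 0.0
```

The tab at y -49.7 mm still sits over the ear at -48.7 mm, so the lid is seated and locked. The bystanders' pixels are unchanged.

```bash
python3 -c "
from rig import bot
print(bot.hand_in())"
```

```text
the job is handed in; nothing more can be done
None
```

The job is handed in (the call returned no verdict): both clips and the one buckle that was out are in the box, the lid is locked and held a tug of over 20 N, the key is wound to its stop, the box is back upright, and the candlestick, cup and frame have not moved.

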